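# Make up two hinge-fitting kits in foam trays

### The job

Make up the two hinge-fitting kits: the tray that already holds the bright cabinet hinges with round cups gets the red cross-head screwdriver, the tape measure and the glass jar; the tray that holds the brass butt hinges gets the blue slotted screwdriver and the awl. Seat each one fully home in its own cut-out in the foam, stand the jar upright and set it down rather than dropping it. Leave the pencil, the mug and the wooden bench dog where they are.

Things in the scene. Friction and masses are not known exactly. Their poses are not given: they have to be found in the camera images.
- cabinet_hinge_tray: fixed grey tray 168x240x30 with 2 bright cup hinges; origin: centre of underside, y lengthwise. mm: foam top z=22, cut-outs to z=8 (yellow). Driver cut-out on x=-28: handle y=-112..-16, 34 wide; blade y=-16..112, 14 wide. Tape cut-out 43 (x) by 105 (y), centre (44,-52), either way round. Jar well 71 across, centre (38,70). Finger trough over handle x=-73..17, y=-82..-46
- butt_hinge_tray: fixed grey tray 168x240x30 with 2 brass hinges; origin: centre of underside, y lengthwise. mm: foam top z=22, cut-outs to z=8 (green). Driver cut-out on x=-28: handle y=-112..-16, 34 wide; blade y=-16..112, 14 wide. Awl cut-out on x=36: handle y=-96..-32, 34 wide; spike y=-32..52, 14 wide. Finger trough over both handles x=-73..77, y=-82..-46
- red_screwdriver: cross-head screwdriver, red and black handle, 180 long, 90 g, lying; origin mid-outline on the underside. mm, body axes: handle 86 long, 22 wide, 25 high, centred (-0.5,-43), holds the centre of mass; it points from the blade along (0.07,-0.998), -86 deg from body x. Blade 6 thick, 10..16 above the underside. Starts with handle roughly to world -y
- blue_screwdriver: slotted screwdriver, blue handle, 208 long, 120 g, lying; origin mid-outline on the underside. mm, body axes: handle 86 long, 26 wide, 28 high, centred (57.7,-1.6), holds the centre of mass; it points from the blade along (0.993,-0.122), -7 deg from body x. Blade 6 thick, 12..18 above the underside. Starts with handle roughly to world -y
- awl: scratch awl, brown wooden handle, 134 long, 80 g, lying; origin mid-outline on the underside. mm, body axes: handle 54 long, 23 wide, 28 high, centred (-0.4,37.5), holds the centre of mass; it points from the spike along (0.156,0.988), 81 deg from body x. Spike 77 long, near the underside. Starts with handle roughly to world -y
- screw_jar: clear glass jar with yellow lid, upright, 64 mm diameter, 112 high, about 440 g; origin: centre of its underside
- tape_measure: yellow and black tape measure on its edge, 95 long with the hook, 33 wide, 63 high, about 280 g; origin on the underside. mm, body axes: length along (-0.42,0.91), 115 deg from body x, hook at that end; case (72 long, 33 wide) centred (2.4,-7.4), whole outline (-2.3,2.7)
- pencil: flat red carpenter's pencil, 175 x 13 x 8 mm, lying between the trays; leave it alone
- mug: white mug with green leaves, 92 mm across, 95 high, on the right of the bench; leave it alone
- bench_dog: light wooden bench dog, a peg 62 mm high with a 28 mm head, standing between and behind the trays; leave it alone. Behind it, fixed at the back, boards lie under two upright bar clamps: these stand at world x = 0.68 to 0.75 m, y = -0.035 and -0.44 m, 20 mm wide, up to 0.34 m high; keep arm and gripper clear of them, also when swinging across
Things that resemble listed ones, but are neither listed nor needed, are in the scene too. What is shaped like the screw_jar but purple or turquoise is not meant.

How it is judged:
At the end, for the whole second after the job is handed in: Each of the five lies at rest and let go in its cut-out of its own tray: within 10 mm (tape 12, jar 8) of its place in tray x and y, underside within 3.5 mm of the cut-out's floor, tilted under 0.06 rad, long tools within 0.3 rad of the tray's length (by their body axes) (x of red_screwdriver in the frame of cabinet_hinge_tray between -0.0345 and -0.0145 m and y of red_screwdriver in the frame of cabinet_hinge_tray between -0.0311 and -0.0111 m and z of red_screwdriver in the frame of cabinet_hinge_tray between 0.0045 and 0.0115 m and angle between each of red_screwdriver, tape_measure, screw_jar, blue_screwdriver, awl's own z axis and vertical below 0.06 rad and linear speed of each of red_screwdriver, tape_measure, screw_jar, blue_screwdriver, awl below 0.02 m/s and contact force between each of red_screwdriver, tape_measure, screw_jar, blue_screwdriver, awl and the fingers below 0.1 N and angle between the y axis of red_screwdriver and the y axis of cabinet_hinge_tray, either way round below 0.3 rad and x of tape_measure in the frame of cabinet_hinge_tray between 0.032 and 0.056 m and y of tape_measure in the frame of cabinet_hinge_tray between -0.064 and -0.04 m and z of tape_measure in the frame of cabinet_hinge_tray between 0.0045 and 0.0115 m and x of screw_jar in the frame of cabinet_hinge_tray between 0.03 and 0.046 m and y of screw_jar in the frame of cabinet_hinge_tray between 0.062 and 0.078 m and z of screw_jar in the frame of cabinet_hinge_tray between 0.0045 and 0.0115 m and x of blue_screwdriver in the frame of butt_hinge_tray between -0.0434 and -0.0234 m and y of blue_screwdriver in the frame of butt_hinge_tray between -0.0165 and 0.0035 m and z of blue_screwdriver in the frame of butt_hinge_tray between 0.0045 and 0.0115 m and angle between the x axis of blue_screwdriver and the y axis of butt_hinge_tray, either way round below 0.3 rad and x of awl in the frame of butt_hinge_tray between 0.0197 and 0.0397 m and y of awl in the frame of butt_hinge_tray between -0.037 and -0.017 m and z of awl in the frame of butt_hinge_tray between 0.0045 and 0.0115 m and angle between the y axis of awl and the y axis of butt_hinge_tray, either way round below 0.3 rad); the robot touches nothing.
It fails at once if the pencil pushed more than 30 mm or knocked over (distance of pencil from where it was at the start of the episode above 0.03 m or angle between pencil's own z axis and vertical above 0.6 rad).
It fails at once if the mug pushed more than 30 mm or knocked over (distance of mug from where it was at the start of the episode above 0.03 m or angle between mug's own z axis and vertical above 0.6 rad).
It fails at once if the bench dog pushed more than 30 mm or knocked over (distance of bench_dog from where it was at the start of the episode above 0.03 m or angle between bench_dog's own z axis and vertical above 0.6 rad).
It fails at once if the glass jar dropped (falling free for more than about 25 mm) (contact force between screw_jar and the fingers below 0.1 N and linear speed of screw_jar above 0.7 m/s).
It fails at once if the glass jar tipped over (angle between screw_jar's own z axis and vertical above 0.8 rad).
It also fails if it takes over 144 s, if anything falls off the work surface, if the arm or the gripper's body presses on something with over 40 N, if the wrist force passes 120 N, or if a joint passes its speed limit or range.

### The arm

A 7-joint arm with a two-finger parallel gripper is mounted at the origin on a cart in front of the work surface, level with it; the furniture and walls round the work are solid. World frame = base frame: x ahead of the robot, y to its left, z up, the work surface at z = 0. Lengths are in m, angles in rad, forces in N, time in s.
With the tool pointing down it reaches from about 0.425 to 0.925 m from the base axis. Payload 6.8 kg.
Tool frame: the origin (TCP) lies where the fingers leave the gripper's body, on its centre line; the fingertips stand 73 mm ahead of it and the grasp point (between the pads) lies 54 mm ahead of it; z points along the fingers, y is the line along which they close (so a half turn about z gives the same grasp; the last joint's range is limited). The gripper opens to 85 mm and grips with 20 to 120 N. Pads are 22 mm wide; open, the fingers measure 114 mm over their backs; the gripper's body (76 mm by 85 mm) begins 54 mm behind the grasp point. The pads swing forward as they close: fully open they stand 13 mm farther back than shut.
Start: joints at [1.201, 0.477, 0.022, 1.555, -0.011, 1.109, -0.083], TCP at [0.175, -0.652, 0.304] pointing down, gripper open.
Joint ranges: [-2.96, 2.96], [-0.34, 2.1], [-1.41, 1.46], [0.24, 2.44], [-1.37, 4.51], [0.17, 1.92], [-2.96, 2.96]. Speed limits (rad/s): [2.39, 2.39, 3.14, 3.14, 3.14, 3.14, 3.14].

### API

Orientations are given as a rotation vector (axis times angle).
In Python, from station import observe, capture, sign_off gives the robot as it stands.
- The arm moves only by the shell command python3 -m jog 'ROWS' [FORCE]. ROWS is JSON, a list of rows, each an object with "claw": the opening, from 0 (shut) to 1 (fully open); "slide": the shift along the tool's x, y, z scaled (see below), a list of three; "roll": the turn about the tool's z scaled (see below). A call has 1 to 12 rows; each row shifts and turns the commanded pose from where the row before left it, along the tool's axes as they then stand; what a row does not reach is not made up. The controller multiplies each number of a shift by 0.04 m and each number of a turn by 0.08 rad. A row lasts 1/12 s, in which the tool goes at most 41.7 mm and 7.16 degrees, less where a joint would pass 70% of its speed; a pose out of reach is approached as far as the arm can. A call with a number of a shift or a turn outside -1 to 1 is refused whole. A call with a gripper value outside its range is refused whole. The fingers move at their own pace and stop on an object; FORCE is the grip in N (left out, the last holds). Time passes only in rows, so rows that do not move let the fingers close. It gives the time, the measured TCP pose, the force, the opening and the grip force at its end, in the units of the state.
- observe(): the state, without advancing time (a new reading comes with each control period).
- capture(name): name is "side" or "top"; returns a dict with "image" (480x640x3 uint8, red, green, blue), "mtx" (3x3 intrinsics, pixels), "rvec" (rotation vector, rad) and "tvec" (3), from world to camera coordinates, as OpenCV has them. Camera axes: x right, y down, z forward; pixel columns grow to the right and rows downward; lengths in m; the calibration is good to about 2 mm. A picture is of the moment at which its call begins. There is no depth.
- sign_off(): hands the job in; it is judged then, once.
The state is a dict: "time_s": time; "qpos": joint angles; "joint_velocities": joint speeds; "joint_torque": joint torques, N m; "eef_pos": TCP position; "ee_rot": TCP orientation; "force": force on the tool from outside, world axes, zero at the start; "ft_torque": the same for the moment, N m; "finger_gap": finger opening in m; "grasp_force": force on a finger pad.
Only numpy, scipy, OpenCV 4.12 (cv2) and the standard library are available. Lean on these libraries where they do the work, as an engineer would, in place of code of your own. Each camera call takes 0.05 s, during which the arm holds its last target. There are 200 camera calls.

## Working session

There is one attempt and no reset: what is moved stays moved. The work goes in short steps, Python scripts to look and compute and a shell command to move; the robot and the scene stay as the last step left them, time stands still between calls to the robot, and variables do not carry over. Pictures are saved under pics/ and viewed, at most 14 in all, crops included, and the job is handed in when it is done.

```bash
mkdir -p pics; ls
python3 - <<'E'
from station import observe,capture
import cv2,numpy as np
s=observe();print({k:np.round(v,3).tolist() for k,v in s.items()})
for n in("side","top"):
    c=capture(n);np.savez(f"pics/{n}0.npz",**c);cv2.imwrite(f"pics/{n}0.png",c["image"][:,:,::-1])
    R=cv2.Rodrigues(np.array(c["rvec"]))[0];print(n,c["mtx"],-R.T@np.array(c["tvec"]).ravel(),R)
E
```

```text
pics
{'time_s': 0.0, 'qpos': [1.201, 0.478, 0.022, 1.556, -0.011, 1.109, -0.083], 'joint_velocities': [-0.0, 0.001, -0.001, 0.001, 0.001, -0.0, 0.001], 'joint_torque': [0.001, -59.643, 1.608, -28.119, 0.012, 0.009, -0.0], 'eef_pos': [0.175, -0.652, 0.303], 'ee_rot': [-3.113, -0.41, 0.001], 'force': [-0.526, 0.418, 0.835], 'ft_torque': [0.015, 0.005, -0.048], 'grasp_force': 0.0, 'finger_gap': 0.085}
side [[485.82278706   0.         317.65546039]
 [  0.         485.82278706 244.07611562]
 [  0.           0.           1.        ]] [1.47720526 0.02136891 1.24049692] [[-0.03408649  0.99940989 -0.0042395 ]
 [ 0.79540385  0.02455966 -0.60558198]
 [-0.6051205  -0.02401428 -0.79577163]]
top [[469.78740229   0.         312.18562706]
 [  0.         469.78740229 238.03182452]
 [  0.           0.           1.        ]] [ 2.41016370e-01 -1.35209709e-03  1.76200197e+00] [[ 0.02352635 -0.99968593  0.00863387]
 [-0.98703771 -0.02459838 -0.15859215]
 [ 0.15875472 -0.00479086 -0.98730643]]
```

View both.

View pics/top0.png

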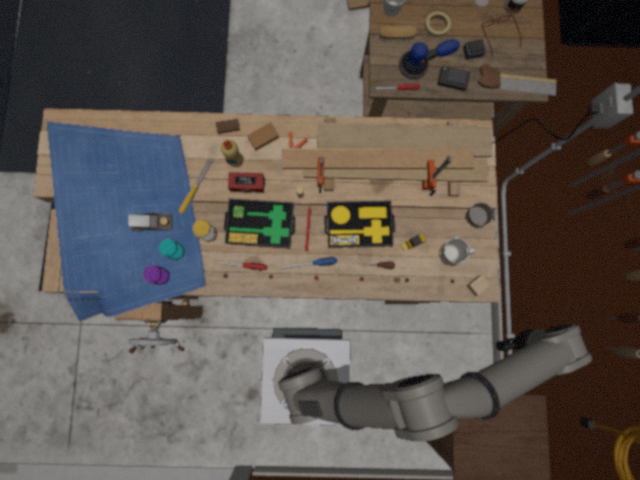

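View pics/side0.png

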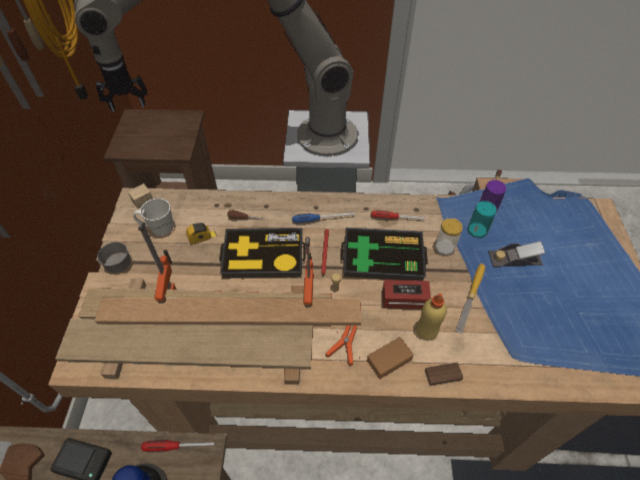

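```bash
cat > h.py <<'E'
import cv2,numpy as np
from station import observe,capture
def load(n,k=0): return dict(np.load(f"pics/{n}{k}.npz"))
def snap(n,k):
    c=capture(n);np.savez(f"pics/{n}{k}.npz",**c);return load(n,k)
def ray(c,uv):
    R=cv2.Rodrigues(c["rvec"])[0];o=-R.T@c["tvec"].ravel()
    uv=np.atleast_2d(np.array(uv,float));d=np.c_[(uv-c["mtx"][:2,2])/c["mtx"][0,0],np.ones(len(uv))]@R
    return o,d
def onz(c,uv,z):
    o,d=ray(c,uv);return o+d*((z-o[2])/d[:,2])[:,None]
def tri(c1,uv1,c2,uv2):
    P=[c["mtx"]@np.c_[cv2.Rodrigues(c["rvec"])[0],c["tvec"].ravel()] for c in(c1,c2)]
    X=cv2.triangulatePoints(P[0],P[1],np.array(uv1,float).reshape(2,1),np.array(uv2,float).reshape(2,1)).ravel();return X[:3]/X[3]
def proj(c,X): return cv2.projectPoints(np.array(X,float).reshape(-1,3),c["rvec"],c["tvec"],c["mtx"],None)[0].reshape(-1,2)
def blobs(c,lo,hi,roi,amin=15):
    x0,y0,x1,y1=roi;hsv=cv2.cvtColor(c["image"],cv2.COLOR_RGB2HSV)[y0:y1,x0:x1]
    m=cv2.inRange(hsv,np.array(lo),np.array(hi))
    n,l,s,ce=cv2.connectedComponentsWithStats(m)
    return [(s[i,4],np.round(ce[i]+[x0,y0],1).tolist(),(s[i,:4]+[x0,y0,0,0]).tolist(),np.argwhere(l==i)[:,::-1]+[x0,y0]) for i in range(1,n) if s[i,4]>=amin]
E
python3 - <<'E'
from h import *
t,s=load("top"),load("side")
f=lambda c,r,k:cv2.resize(c["image"][r[1]:r[3],r[0]:r[2],::-1],None,fx=k,fy=k,interpolation=cv2.INTER_CUBIC)
a=f(t,(190,192,450,282),3);b=f(s,(205,190,465,290),3)
cv2.imwrite("pics/crop1.png",np.vstack([a,b]))
C={"yellow":((22,150,120),(32,255,255)),"green":((50,120,60),(75,255,255)),"red":((0,170,60),(4,255,255)),"red2":((175,150,60),(180,255,255)),"blue":((100,150,60),(115,255,255)),"brown":((5,120,20),(12,220,110))}
for n,c,roi in(("top",t,(185,170,480,282)),("side",s,(150,190,470,320))):
    for k,(lo,hi) in C.items():
        for x in blobs(c,lo,hi,roi,18): print(n,k,*x[:3])
E
```

```text
top yellow 61 [189.2, 196.8] [185, 187, 11, 21]
top yellow 271 [340.1, 214.4] [331, 206, 19, 18]
top yellow 293 [372.3, 212.1] [359, 207, 28, 11]
top yellow 512 [367.1, 231.1] [330, 219, 59, 24]
top yellow 176 [201.3, 227.8] [194, 221, 15, 15]
top yellow 21 [422.1, 237.3] [420, 234, 5, 7]
top green 914 [268.8, 224.0] [229, 204, 61, 40]
top red 21 [248.2, 265.3] [244, 264, 9, 4]
top brown 88 [427.6, 183.1] [422, 170, 13, 21]
top brown 34 [386.8, 264.6] [381, 263, 12, 5]
side yellow 27 [212.1, 233.6] [208, 231, 8, 6]
side yellow 334 [243.0, 245.6] [228, 236, 31, 20]
side yellow 291 [284.5, 262.2] [274, 254, 22, 17]
side yellow 300 [244.8, 264.0] [228, 260, 34, 9]
side green 620 [363.3, 252.8] [348, 235, 37, 37]
side green 25 [392.2, 263.5] [386, 263, 13, 2]
side red 71 [384.7, 215.1] [372, 212, 26, 6]
side brown 54 [236.3, 214.5] [229, 211, 17, 7]
side brown 171 [166.2, 276.2] [157, 255, 15, 46]
side brown 146 [397.3, 304.3] [382, 288, 40, 21]
side brown 18 [435.1, 305.2] [431, 302, 10, 6]
```

View pics/crop1.png

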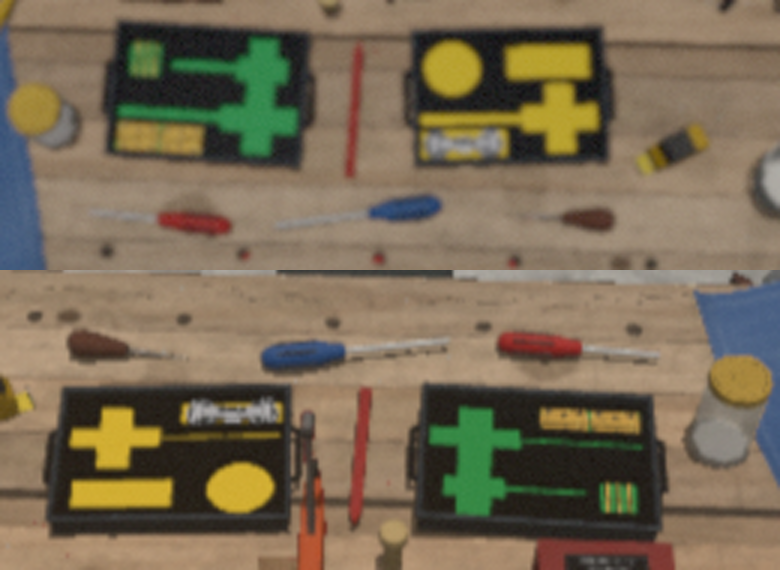

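```bash
cat > m.py <<'E'
from h import *
t,s=load("top"),load("side")
R3=lambda x:np.round(np.asarray(x)*1000,1).tolist()
def ext(b): # outer pixel edges
    x,y,w,h=b[2];return x-.5,y-.5,x+w-.5,y+h-.5
# tray: floors (z=8): lines via minAreaRect
for nm,lo,hi,rt,rs in(("cab",(20,120,90),(34,255,255),(322,198,396,250),(220,228,306,278)),("butt",(45,90,40),(80,255,255),(224,198,296,250),(340,228,428,278))):
    for n,c,r in(("top",t,rt),("side",s,rs)):
        for b in blobs(c,lo,hi,r,60):
            e=ext(b);P=onz(c,[(e[0],(e[1]+e[3])/2),(e[2],(e[1]+e[3])/2),((e[0]+e[2])/2,e[1]),((e[0]+e[2])/2,e[3])],.008)
            print(nm,n,b[0],b[1],"y-ext",R3(P[:2,1]),"x-ext",R3(P[2:,0]),"cen",R3(onz(c,b[1],.008)[0,:2]))
# dark tray outlines, at rim z=30
for nm,rt,rs in(("cab",(318,192,402,256),(214,222,312,284)),("butt",(218,192,302,256),(334,222,434,284))):
    for n,c,r in(("top",t,rt),("side",s,rs)):
        x0,y0,x1,y1=r;m=(c["image"][y0:y1,x0:x1].max(2)<75).astype(np.uint8)
        m=cv2.morphologyEx(cv2.morphologyEx(m,cv2.MORPH_CLOSE,np.ones((15,15))),cv2.MORPH_OPEN,np.ones((25,25)))
        k=max(cv2.findContours(m,0,1)[0],key=cv2.contourArea).reshape(-1,2)+[x0,y0]
        W=onz(c,k,.03)[:,:2].astype(np.float32)*1000;q=cv2.minAreaRect(W)
        print(nm,n,"rect",np.round(q[0],1),np.round(q[1],1),round(q[2],1))
E
cat >> m.py <<'E'
# handles
def mask(c,nm):
    h=cv2.cvtColor(c["image"],cv2.COLOR_RGB2HSV).astype(int);H,S,V=h[...,0],h[...,1],h[...,2]
    return {"red":((H<6)|(H>170))&(S>140)&(V>50),"blue":(H>100)&(H<128)&(S>110)&(V>40),"awl":((H<13)|(H>172))&(S>80)&(V<105)}[nm]
for nm,rt,rs in(("red",(238,258,270,276),(368,206,402,224)),("blue",(310,252,342,272),(288,208,324,228)),("awl",(374,258,398,272),(224,206,250,222))):
    ce=[]
    for n,c,r in(("top",t,rt),("side",s,rs)):
        x0,y0,x1,y1=r;p=np.argwhere(mask(c,nm)[y0:y1,x0:x1])[:,::-1]+[x0,y0]
        W=onz(c,p,.013)[:,:2]*1000;m,v=cv2.PCACompute(W.astype(np.float32),None)
        d=(W-m)@v[0];ce.append(p.mean(0));print(nm,n,len(p),"px",np.round(p.mean(0),1),"cen",np.round(m[0],1),"dir",round(np.degrees(np.arctan2(v[0,1],v[0,0]))%180,1),"len",round(np.ptp(d)))
    print(nm,"tri",R3(tri(t,ce[0],s,ce[1])))
# jar lid
for n,c,r in(("top",t,(190,216,216,244)),("side",s,(434,214,470,240))):
    b=max(blobs(c,(18,110,80),(34,255,255),r,40),key=lambda b:b[0]);e=ext(b);print("lid",n,b[:3]);ce.append(((e[0]+e[2])/2,(e[1]+e[3])/2))
print("lid tri",R3(tri(t,ce[-2],s,ce[-1])))
f=lambda c,r,k:cv2.resize(c["image"][r[1]:r[3],r[0]:r[2],::-1],None,fx=k,fy=k,interpolation=cv2.INTER_NEAREST)
cv2.imwrite("pics/crop2.png",np.hstack([f(t,(395,226,435,256),9),f(s,(180,215,220,245),9)]))
E
python3 m.py
```

```text
cab top 305 [340.3, 214.5] y-ext [-77.5, -153.9] x-ext [655.7, 577.8] cen [616.6, -114.9]
cab top 1037 [367.1, 225.1] y-ext [-70.7, -302.7] x-ext [653.6, 502.7] cen [578.0, -217.4]
cab side 376 [243.0, 245.7] y-ext [-302.6, -200.7] x-ext [508.4, 596.0] cen [553.8, -253.1]
cab side 310 [284.6, 262.1] y-ext [-150.4, -79.0] x-ext [580.4, 644.7] cen [613.4, -115.9]
cab side 338 [245.1, 264.1] y-ext [-292.0, -183.7] x-ext [603.5, 644.8] cen [624.7, -237.5]
butt top 106 [237.9, 211.0] y-ext [300.0, 250.5] x-ext [645.7, 595.1] cen [620.3, 275.7]
butt top 1035 [268.0, 224.2] y-ext [312.6, 77.5] x-ext [651.6, 493.3] cen [572.0, 159.1]
butt side 856 [368.5, 252.9] y-ext [79.1, 305.1] x-ext [494.5, 639.0] cen [569.9, 145.1]
cab top rect [ 579.9 -186.6] [164.5 245.4] 1.4
cab side rect [ 589.2 -186. ] [234.6 304.3] 1.8
butt top rect [572.4 186.3] [168.  245.9] 1.4
butt side rect [594.2 191.4] [200.9 257.9] 1.8
red top 110 px [254.5 265.8] cen [412.1 203. ] dir 84.5 len 87
red side 152 px [384.1 214.4] cen [412.8 201.2] dir 85.1 len 90
red tri [412.1, 202.2, 12.2]
blue top 96 px [325.2 261.2] cen [435.5 -60.6] dir 98.1 len 80
blue side 119 px [305.3 217.8] cen [435.8 -60.3] dir 99.2 len 84
blue tri [435.5, -60.5, 12.7]
awl top 88 px [386.4 264.8] cen [ 427.8 -290. ] dir 89.0 len 56
awl side 121 px [236.4 214.7] cen [ 429.1 -290.6] dir 77.5 len 68
awl tri [428.0, -290.6, 11.6]
lid top (np.int32(228), [201.2, 227.6], [193, 220, 17, 17])
lid side (np.int32(281), [451.3, 226.6], [441, 219, 21, 17])
lid tri [534.2, 388.6, 102.1]
```

View pics/crop2.png

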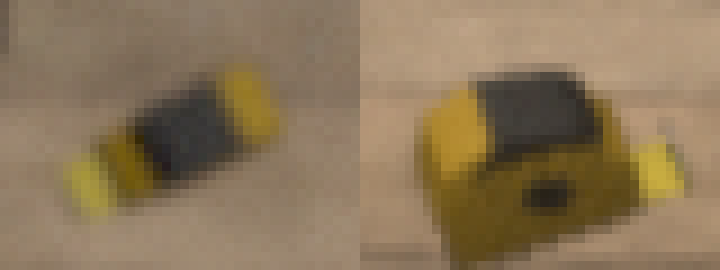

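```bash
cat > go.py <<'E'
# go.py x y z yawdeg  (mm, TCP): totals in move units from the present pose; roll is to be done first
import sys,numpy as np
from scipy.spatial.transform import Rotation as R
from station import observe
s=observe();T=np.array(s["eef_pos"])*1000;M=R.from_rotvec(s["ee_rot"]).as_matrix();y=np.degrees(np.arctan2(M[1,0],M[0,0]))
print("t",round(float(s["time_s"]),1),"tcp",np.round(T,1),"yaw",round(y,1),"tilt z",np.round(M[:,2],3),"gap",round(float(s["finger_gap"])*1000,1),"grip",round(float(s["grasp_force"]),1),"F",np.round(s["force"],1),"q7",round(float(s["qpos"][6]),2))
a=[float(v) for v in sys.argv[1:]]
for i in range(0,len(a),4):
    P,w=np.array(a[i:i+3]),a[i+3];d=(w-y+180)%360-180;c,n=np.cos(np.radians(w)),np.sin(np.radians(w))
    D=P-T;print("->",P,w,"slide",np.round([(c*D[0]+n*D[1])/40,(n*D[0]-c*D[1])/40,-D[2]/40],2),"roll",round(-np.radians(d)/.08,2));T,y=P,w
E
python3 -m jog '[{"claw":1,"slide":[0,0,0],"roll":-1},{"claw":1,"slide":[0,0,0],"roll":-1},{"claw":1,"slide":[0,0,0],"roll":-1},{"claw":1,"slide":[0,0,0],"roll":-1},{"claw":1,"slide":[0,0,0],"roll":-1},{"claw":1,"slide":[0,0,0],"roll":-1},{"claw":0.6,"slide":[0,0,0],"roll":-1},{"claw":0.6,"slide":[0,0,0],"roll":-1},{"claw":0.6,"slide":[0,0,0],"roll":-1},{"claw":0.6,"slide":[0,0,0],"roll":-1},{"claw":0.6,"slide":[0,0,0],"roll":-1},{"claw":0.6,"slide":[0,0,0],"roll":-1}]' 40
python3 go.py 450 -450 290 84.8 450 -50 250 84.8 412.3 202.2 200 84.8
python3 - <<'E'
from h import *
t,s=load("top"),load("side")
for c,n in((t,"top"),(s,"side")):
    g=blobs(c,(45,80,30),(85,255,255),(224,198,296,250) if n=="top" else (340,228,428,278),60)
    p=np.vstack([b[3] for b in g])
    for r in sorted(set(p[:,1])):
        q=sorted(p[p[:,1]==r,0]);W=onz(c,[(q[0]-.5,r),(q[-1]+.5,r)],.008)*1000;print(n,r,q[0],q[-1],len(q),np.round(W[:,:2]).tolist())
L=lambda u,v:(395+u/9-.5,226+v/9-.5)
W=onz(t,[L(135,105),L(220,75),L(250,150),L(165,185),L(193,130),L(250,103),L(270,95),L(80,190)],.063)*1000
print(np.round(W[:,:2],1).tolist())
print("tape tri",tri(t,L(193,130),s,(180+180/9-.5,215+113/9-.5)))
E
```

```text
time_s: 1.1
eef_pos: [0.1745, -0.6518, 0.3033]
ee_rot: [-2.569, -1.806, -0.0]
force: [0.3, -0.1, -1.0]
finger_gap: 0.0512
grasp_force: 0.0
t 1.1 tcp [ 174.5 -651.8  303.3] yaw 70.2 tilt z [-0.     0.001 -1.   ] gap 51.2 grip 0.0 F [ 0.3 -0.1 -1. ] q7 0.8
-> [ 450. -450.  290.] 84.8 slide [5.65 6.4  0.33] roll -3.18
-> [450. -50. 250.] 84.8 slide [ 9.96 -0.91  1.  ] roll -0.0
-> [412.3 202.2 200. ] 84.8 slide [ 6.19 -1.51  1.25] roll -0.0
top 204 272 282 11 [[651.0, 149.0], [652.0, 107.0]]
top 205 234 283 15 [[643.0, 294.0], [648.0, 103.0]]
top 206 233 283 17 [[639.0, 297.0], [644.0, 103.0]]
top 207 232 283 19 [[635.0, 301.0], [640.0, 103.0]]
top 208 232 283 24 [[631.0, 301.0], [636.0, 102.0]]
top 209 232 283 26 [[627.0, 300.0], [633.0, 102.0]]
top 210 232 284 33 [[624.0, 300.0], [629.0, 98.0]]
top 211 232 285 48 [[620.0, 300.0], [625.0, 94.0]]
top 212 232 286 52 [[616.0, 300.0], [621.0, 90.0]]
top 213 231 286 52 [[612.0, 303.0], [617.0, 90.0]]
top 214 231 286 49 [[608.0, 303.0], [613.0, 90.0]]
top 215 232 286 47 [[604.0, 299.0], [609.0, 90.0]]
top 216 232 286 45 [[600.0, 299.0], [606
[... 2878 characters left out ...]
352 394 41 [[607.0, 91.0], [602.0, 225.0]]
side 263 352 400 49 [[610.0, 91.0], [606.0, 243.0]]
side 264 352 400 49 [[614.0, 91.0], [609.0, 243.0]]
side 265 352 399 31 [[618.0, 91.0], [613.0, 239.0]]
side 266 356 373 18 [[621.0, 104.0], [619.0, 159.0]]
side 267 356 369 14 [[625.0, 104.0], [624.0, 147.0]]
side 268 356 369 14 [[629.0, 104.0], [627.0, 146.0]]
side 269 356 368 13 [[632.0, 103.0], [631.0, 143.0]]
side 270 356 368 13 [[636.0, 103.0], [635.0, 143.0]]
side 271 357 368 12 [[640.0, 106.0], [639.0, 143.0]]
[[526.3, -366.6], [539.6, -401.5], [508.9, -413.4], [493.7, -378.6], [516.6, -390.2], [528.3, -413.6], [531.8, -421.9], [490.7, -343.9]]
tape tri [ 0.51801892 -0.39123205  0.05289912]
```

```bash
python3 -m jog '[{"claw":0.6,"slide":[0,0,0],"roll":-0.8},{"claw":0.6,"slide":[0,0,0],"roll":-0.8},{"claw":0.6,"slide":[0,0,0],"roll":-0.8},{"claw":0.6,"slide":[0.63,0.71,0.04],"roll":-0.8},{"claw":0.6,"slide":[0.63,0.71,0.04],"roll":0},{"claw":0.6,"slide":[0.63,0.71,0.04],"roll":0},{"claw":0.6,"slide":[0.63,0.71,0.04],"roll":0},{"claw":0.6,"slide":[0.63,0.71,0.04],"roll":0},{"claw":0.6,"slide":[0.63,0.71,0.04],"roll":0},{"claw":0.6,"slide":[0.63,0.71,0.04],"roll":0},{"claw":0.6,"slide":[0.63,0.71,0.04],"roll":0},{"claw":0.6,"slide":[0.63,0.71,0.04],"roll":0}]'
python3 go.py 450 -50 250 84.8 412.3 202.2 200 84.8
```

```text
time_s: 2.1
eef_pos: [0.4527, -0.4506, 0.2891]
ee_rot: [-2.322, -2.115, 0.0]
force: [-0.2, -0.3, -0.2]
finger_gap: 0.0513
grasp_force: 0.0
t 2.1 tcp [ 452.7 -450.6  289.1] yaw 84.7 tilt z [-0.001  0.    -1.   ] gap 51.3 grip 0.0 F [-0.2 -0.3 -0.2] q7 0.46
-> [450. -50. 250.] 84.8 slide [ 9.97 -0.97  0.98] roll -0.03
-> [412.3 202.2 200. ] 84.8 slide [ 6.19 -1.51  1.25] roll -0.0
```

```bash
python3 -m jog '[{"claw":0.6,"slide":[0.91,-0.09,0.09],"roll":0},{"claw":0.6,"slide":[0.91,-0.09,0.09],"roll":0},{"claw":0.6,"slide":[0.91,-0.09,0.09],"roll":0},{"claw":0.6,"slide":[0.91,-0.09,0.09],"roll":0},{"claw":0.6,"slide":[0.91,-0.09,0.09],"roll":0},{"claw":0.6,"slide":[0.91,-0.09,0.09],"roll":0},{"claw":0.6,"slide":[0.91,-0.09,0.09],"roll":0},{"claw":0.6,"slide":[0.91,-0.09,0.09],"roll":0},{"claw":0.6,"slide":[0.91,-0.09,0.09],"roll":0},{"claw":0.6,"slide":[0.91,-0.09,0.09],"roll":0},{"claw":0.6,"slide":[0.91,-0.09,0.09],"roll":0}]'
python3 -m jog '[{"claw":0.6,"slide":[0.77,-0.19,0.16],"roll":0},{"claw":0.6,"slide":[0.77,-0.19,0.16],"roll":0},{"claw":0.6,"slide":[0.77,-0.19,0.16],"roll":0},{"claw":0.6,"slide":[0.77,-0.19,0.16],"roll":0},{"claw":0.6,"slide":[0.77,-0.19,0.16],"roll":0},{"claw":0.6,"slide":[0.77,-0.19,0.16],"roll":0},{"claw":0.6,"slide":[0.77,-0.19,0.16],"roll":0},{"claw":0.6,"slide":[0.77,-0.19,0.16],"roll":0},{"claw":0.6,"slide":[0,0,0],"roll":0}]'
python3 go.py 412.3 202.2 74 85
```

```text
time_s: 3.02
eef_pos: [0.4488, -0.048, 0.2497]
ee_rot: [2.323, 2.115, -0.0]
force: [1.1, -0.2, -0.3]
finger_gap: 0.0514
grasp_force: 0.0
time_s: 3.77
eef_pos: [0.4099, 0.2077, 0.1983]
ee_rot: [-2.311, -2.123, -0.003]
force: [-0.0, 0.4, 0.1]
finger_gap: 0.0513
grasp_force: 0.0
t 3.8 tcp [409.9 207.7 198.3] yaw 85.1 tilt z [-0.001  0.004 -1.   ] gap 51.3 grip 0.0 F [-0.   0.4  0.1] q7 -0.96
-> [412.3 202.2  74. ] 85.0 slide [-0.13  0.07  3.11] roll 0.03
```

```bash
python3 -m jog '[{"claw":0.6,"slide":[-0.13,0.07,0.6],"roll":0},{"claw":0.6,"slide":[0,0,0.6],"roll":0},{"claw":0.6,"slide":[0,0,0.6],"roll":0},{"claw":0.6,"slide":[0,0,0.6],"roll":0},{"claw":0.6,"slide":[0,0,0.3],"roll":0},{"claw":0.6,"slide":[0,0,0.2],"roll":0},{"claw":0.6,"slide":[0,0,0],"roll":0},{"claw":0.6,"slide":[0,0,0],"roll":0}]'
python3 go.py 412.3 202.2 74 85
python3 - <<'E'
from h import *
for n,r,k in(("top",(215,225,295,285),5),("side",(355,185,435,245),5)):
    c=snap(n,1);i=cv2.resize(c["image"][r[1]:r[3],r[0]:r[2],::-1],None,fx=k,fy=k,interpolation=cv2.INTER_CUBIC);globals()[n]=i
cv2.imwrite("pics/c3.png",np.hstack([top,side]))
E
```

```text
time_s: 4.43
eef_pos: [0.4141, 0.196, 0.0828]
ee_rot: [-2.322, -2.116, 0.0]
force: [0.5, -0.2, -0.3]
finger_gap: 0.051
grasp_force: 0.0
t 4.4 tcp [414.1 196.   82.8] yaw 84.7 tilt z [-0. -0. -1.] gap 51.0 grip 0.0 F [ 0.5 -0.2 -0.3] q7 -1.14
-> [412.3 202.2  74. ] 85.0 slide [ 0.15 -0.06  0.22] roll -0.07
```

View pics/c3.png

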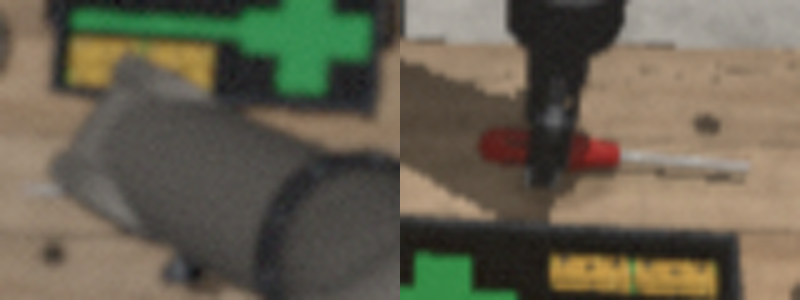

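```bash
python3 -m jog '[{"claw":0.6,"slide":[0.13,-0.06,0.2],"roll":0},{"claw":0.6,"slide":[0,0,0],"roll":0},{"claw":0.6,"slide":[0,0,0],"roll":0},{"claw":0,"slide":[0,0,0],"roll":0},{"claw":0,"slide":[0,0,0],"roll":0},{"claw":0,"slide":[0,0,0],"roll":0},{"claw":0,"slide":[0,0,0],"roll":0},{"claw":0,"slide":[0,0,0],"roll":0},{"claw":0,"slide":[0,0,0],"roll":0},{"claw":0,"slide":[0,0,0],"roll":0}]' 40
python3 go.py 412 202 160 85
```

```text
time_s: 5.37
eef_pos: [0.4125, 0.2013, 0.0753]
ee_rot: [2.322, 2.115, 0.001]
force: [-1.1, -0.6, 6.0]
finger_gap: 0.0215
grasp_force: 39.5
t 5.4 tcp [412.5 201.3  75.3] yaw 84.7 tilt z [ 0.001 -0.    -1.   ] gap 21.5 grip 39.5 F [-1.1 -0.6  6. ] q7 -1.17
-> [412. 202. 160.] 85.0 slide [ 0.02 -0.02 -2.12] roll -0.07
```

```bash
python3 -m jog '[{"claw":0,"slide":[0,0,-0.4],"roll":0},{"claw":0,"slide":[0,0,-0.7],"roll":-0.4},{"claw":0,"slide":[0,0,-0.8],"roll":-0.4},{"claw":0,"slide":[0,0,-0.7],"roll":-0.4},{"claw":0,"slide":[0,0,0],"roll":-0.4},{"claw":0,"slide":[0,0,0],"roll":0}]'
python3 go.py 556 -251.6 170 92
```

```text
time_s: 5.87
eef_pos: [0.413, 0.2014, 0.1803]
ee_rot: [2.181, 2.259, 0.005]
force: [-0.1, -0.1, -1.2]
finger_gap: 0.0214
grasp_force: 39.5
t 5.9 tcp [413.  201.4 180.3] yaw 92.0 tilt z [ 0.003  0.001 -1.   ] gap 21.4 grip 39.5 F [-0.1 -0.1 -1.2] q7 -0.88
-> [ 556.  -251.6  170. ] 92.0 slide [-11.44   3.18   0.26] roll 0.0
```

```bash
python3 -m jog '[{"claw":0,"slide":[-0.5,0.14,0],"roll":0},{"claw":0,"slide":[-0.85,0.235,0],"roll":0},{"claw":0,"slide":[-0.85,0.235,0],"roll":0},{"claw":0,"slide":[-0.85,0.235,0],"roll":0},{"claw":0,"slide":[-0.85,0.235,0],"roll":0},{"claw":0,"slide":[-0.85,0.235,0],"roll":0},{"claw":0,"slide":[-0.85,0.235,0],"roll":0},{"claw":0,"slide":[-0.85,0.235,0],"roll":0},{"claw":0,"slide":[-0.85,0.235,0],"roll":0},{"claw":0,"slide":[-0.85,0.235,0],"roll":0},{"claw":0,"slide":[-0.85,0.235,0],"roll":0},{"claw":0,"slide":[-0.85,0.235,0],"roll":0}]'
python3 -m jog '[{"claw":0,"slide":[-0.85,0.235,0],"roll":0},{"claw":0,"slide":[-0.74,0.2,0.1],"roll":0},{"claw":0,"slide":[0,0,0.5],"roll":0},{"claw":0,"slide":[0,0,0.5],"roll":0},{"claw":0,"slide":[0,0,0],"roll":0},{"claw":0,"slide":[0,0,0],"roll":0},{"claw":0,"slide":[0,0,0],"roll":0}]'
python3 go.py 556 -251.6 110 92
python3 - <<'E'
from h import *
for n,r,k in(("top",(315,185,405,255),4.4),("side",(210,200,320,285),3.6)):
    c=snap(n,2);i=cv2.resize(c["image"][r[1]:r[3],r[0]:r[2],::-1],(396,308),interpolation=cv2.INTER_CUBIC);globals()[n]=i
cv2.imwrite("pics/c4.png",np.hstack([top,side]))
E
```

```text
time_s: 6.87
eef_pos: [0.5342, -0.1904, 0.1774]
ee_rot: [-2.182, -2.257, 0.002]
force: [1.6, 0.6, -1.3]
finger_gap: 0.0213
grasp_force: 39.5
time_s: 7.45
eef_pos: [0.5546, -0.2509, 0.1349]
ee_rot: [-2.181, -2.26, -0.0]
force: [1.5, -0.3, -0.1]
finger_gap: 0.0215
grasp_force: 39.4
t 7.5 tcp [ 554.6 -250.9  134.9] yaw 92.0 tilt z [-0.  0. -1.] gap 21.5 grip 39.4 F [ 1.5 -0.3 -0.1] q7 0.03
-> [ 556.  -251.6  110. ] 92.0 slide [-0.02  0.04  0.62] roll 0.01
```

View pics/c4.png

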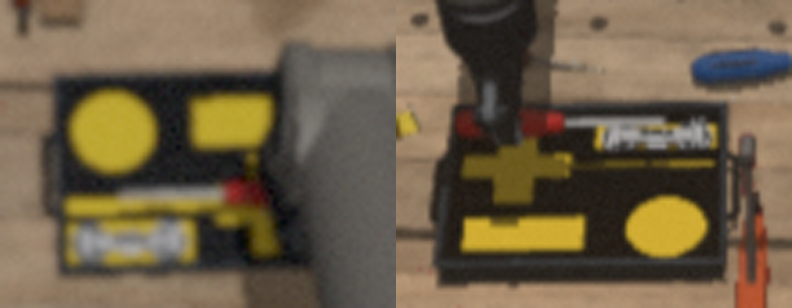

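```bash
python3 - <<'E'
from h import *
t,s=load("top",2),load("side",2)
T=lambda u,v:(315+u/4.4-.4,185+v/4.4-.4);S=lambda u,v:(210+(u-396)/3.6-.4,200+v/3.624-.4)
print(np.round([tri(t,T(119,193),s,S(664,120)),tri(t,T(226,190),s,S(565,122))],4).tolist())
E
python3 -m jog '[{"claw":0,"slide":[0,0.04,0.4],"roll":0},{"claw":0,"slide":[0,0,0.4],"roll":0},{"claw":0,"slide":[0,0,0.25],"roll":0},{"claw":0,"slide":[0,0,0],"roll":0},{"claw":0,"slide":[0,0,0],"roll":0}]'
python3 go.py 556 -251.6 83 92
```

```text
[[0.5504, -0.1174, 0.0751], [0.555, -0.2038, 0.075]]
time_s: 7.97
eef_pos: [0.5561, -0.2513, 0.0929]
ee_rot: [-2.182, -2.26, 0.0]
force: [0.9, 0.1, -0.5]
finger_gap: 0.0214
grasp_force: 39.5
t 8.0 tcp [ 556.1 -251.3   92.9] yaw 92.0 tilt z [-0.  0. -1.] gap 21.4 grip 39.5 F [ 0.9  0.1 -0.5] q7 0.0
-> [ 556.  -251.6   83. ] 92.0 slide [-0.01 -0.    0.25] roll 0.0
```

```bash
python3 -m jog '[{"claw":0,"slide":[0,0,0.12],"roll":0},{"claw":0,"slide":[0,0,0.12],"roll":0},{"claw":0,"slide":[0,0,0],"roll":0},{"claw":0,"slide":[0,0,0],"roll":0}]'
python3 go.py 556 -251.6 82 92
```

```text
time_s: 8.3
eef_pos: [0.5564, -0.2516, 0.0834]
ee_rot: [2.182, 2.259, 0.001]
force: [0.8, 0.3, -0.9]
finger_gap: 0.0215
grasp_force: 39.6
t 8.3 tcp [ 556.4 -251.6   83.4] yaw 92.0 tilt z [ 0.001 -0.    -1.   ] gap 21.5 grip 39.6 F [ 0.8  0.3 -0.9] q7 -0.01
-> [ 556.  -251.6   82. ] 92.0 slide [ 0.   -0.01  0.04] roll 0.0
```

Not touching the floor yet; release it here, rise and head to the tape.

```bash
python3 -m jog '[{"claw":0.45,"slide":[0,0,0.02],"roll":0},{"claw":0.45,"slide":[0,0,0],"roll":0},{"claw":0.45,"slide":[0,0,0],"roll":0},{"claw":0.45,"slide":[0,0,0],"roll":0},{"claw":0.45,"slide":[0,0,-0.3],"roll":0},{"claw":0.45,"slide":[0,0,-0.8],"roll":0},{"claw":0.45,"slide":[0,0,-0.8],"roll":0},{"claw":0.7,"slide":[0,0,-0.8],"roll":0},{"claw":0.7,"slide":[0,0,-0.4],"roll":0},{"claw":0.7,"slide":[0,0,0],"roll":0}]'
python3 go.py 517 -390.5 180 112
```

```text
time_s: 9.13
eef_pos: [0.5584, -0.2519, 0.2119]
ee_rot: [2.177, 2.254, 0.005]
force: [1.3, -0.2, 0.5]
finger_gap: 0.0601
grasp_force: 0.0
t 9.1 tcp [ 558.4 -251.9  211.9] yaw 92.0 tilt z [ 0.008 -0.003 -1.   ] gap 60.1 grip 0.0 F [ 1.3 -0.2  0.5] q7 0.08
-> [ 517.  -390.5  180. ] 112.0 slide [-2.82 -2.26  0.8 ] roll -4.36
```

```bash
python3 -m jog '[{"claw":0.7,"slide":[0,0,0],"roll":-0.87},{"claw":0.7,"slide":[0,0,0],"roll":-0.87},{"claw":0.7,"slide":[0,0,0],"roll":-0.87},{"claw":0.7,"slide":[0,0,0],"roll":-0.87},{"claw":0.7,"slide":[0,0,0],"roll":-0.87},{"claw":0.7,"slide":[-0.56,-0.45,0.16],"roll":0},{"claw":0.7,"slide":[-0.56,-0.45,0.16],"roll":0},{"claw":0.7,"slide":[-0.56,-0.45,0.16],"roll":0},{"claw":0.7,"slide":[-0.56,-0.45,0.16],"roll":0},{"claw":0.7,"slide":[-0.56,-0.45,0.16],"roll":0},{"claw":0.7,"slide":[0,0,0],"roll":0},{"claw":0.7,"slide":[0,0,0],"roll":0}]'
python3 go.py 517 -390.5 100 112
python3 - <<'E'
from h import *
t,s=snap("top",3),snap("side",3)
a=cv2.resize(t["image"][185:255,315:405,::-1],(396,308),interpolation=cv2.INTER_CUBIC);b=cv2.resize(s["image"][190:275,180:290,::-1],(396,308),interpolation=cv2.INTER_CUBIC)
cv2.imwrite("pics/c5.png",np.hstack([a,b]))
E
```

```text
time_s: 10.13
eef_pos: [0.5126, -0.3911, 0.1733]
ee_rot: [-1.762, -2.598, 0.001]
force: [0.2, 0.0, 0.7]
finger_gap: 0.0599
grasp_force: 0.0
t 10.1 tcp [ 512.6 -391.1  173.3] yaw 111.7 tilt z [-0.002  0.    -1.   ] gap 59.9 grip 0.0 F [0.2 0.  0.7] q7 0.61
-> [ 517.  -390.5  100. ] 112.0 slide [-0.03  0.11  1.83] roll -0.06
```

View pics/c5.png

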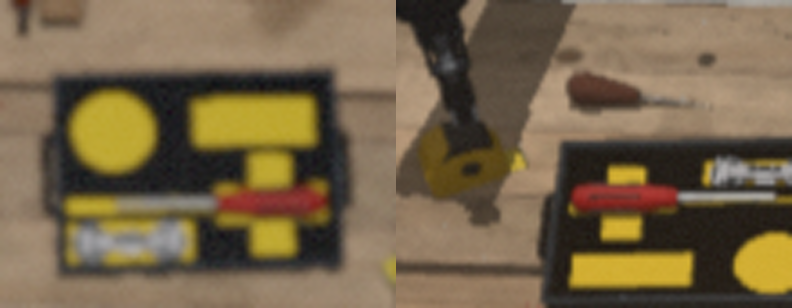

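```bash
python3 -m jog '[{"claw":0.7,"slide":[-0.03,0.11,0.4],"roll":0},{"claw":0.7,"slide":[0,0,0.5],"roll":0},{"claw":0.7,"slide":[0,0,0.5],"roll":0},{"claw":0.7,"slide":[0,0,0.4],"roll":0},{"claw":0.7,"slide":[0,0,0],"roll":0},{"claw":0.7,"slide":[0,0,0],"roll":0},{"claw":0,"slide":[0,0,0],"roll":0},{"claw":0,"slide":[0,0,0],"roll":0},{"claw":0,"slide":[0,0,0],"roll":0},{"claw":0,"slide":[0,0,0],"roll":0},{"claw":0,"slide":[0,0,0],"roll":0}]' 60
python3 go.py 517 -390.5 200 112
```

```text
time_s: 11.15
eef_pos: [0.5194, -0.3888, 0.1036]
ee_rot: [1.758, 2.602, -0.0]
force: [-1.8, 0.3, 5.9]
finger_gap: 0.0315
grasp_force: 61.1
t 11.2 tcp [ 519.4 -388.8  103.6] yaw 111.9 tilt z [ 0.001 -0.001 -1.   ] gap 31.5 grip 61.1 F [-1.8  0.3  5.9] q7 0.56
-> [ 517.  -390.5  200. ] 112.0 slide [-0.02 -0.07 -2.41] roll -0.02
```

```bash
python3 -m jog '[{"claw":0,"slide":[0,0,-0.4],"roll":0},{"claw":0,"slide":[0,0,-0.7],"roll":0.7},{"claw":0,"slide":[0,0,-0.7],"roll":0.7},{"claw":0,"slide":[0,0,-0.4],"roll":0.7},{"claw":0,"slide":[0,0,0],"roll":0.75},{"claw":0,"slide":[0,0,0],"roll":0.75},{"claw":0,"slide":[0,0,0],"roll":0.75},{"claw":0,"slide":[0,0,0],"roll":0},{"claw":0,"slide":[0,0,0],"roll":0}]'
python3 go.py 628.7 -248.5 190 92
python3 - <<'E'
from h import *
t,s=snap("top",4),snap("side",4)
a=cv2.resize(t["image"][195:265,370:460,::-1],(396,308),interpolation=cv2.INTER_CUBIC);b=cv2.resize(s["image"][175:260,160:270,::-1],(396,308),interpolation=cv2.INTER_CUBIC)
cv2.imwrite("pics/c6.png",np.hstack([a,b]))
E
```

```text
time_s: 11.9
eef_pos: [0.5189, -0.3883, 0.1908]
ee_rot: [2.18, 2.262, -0.0]
force: [0.4, 0.3, -3.2]
finger_gap: 0.0314
grasp_force: 60.4
t 11.9 tcp [ 518.9 -388.3  190.8] yaw 92.1 tilt z [ 0. -0. -1.] gap 31.4 grip 60.4 F [ 0.4  0.3 -3.2] q7 0.31
-> [ 628.7 -248.5  190. ] 92.0 slide [3.4  2.86 0.02] roll 0.02
```

View pics/c6.png

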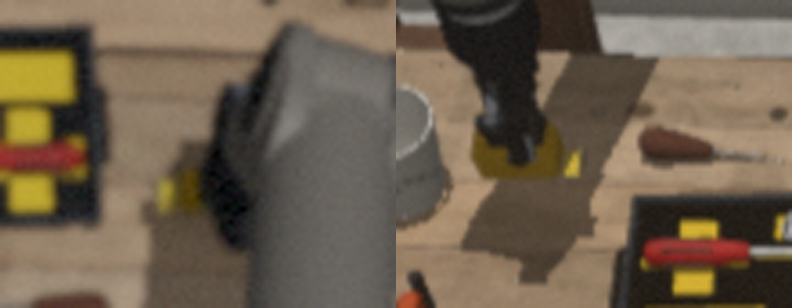

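```bash
python3 - <<'E'
from h import *
s=load("side",4);t=load("top",4)
S=lambda u,v:(160+(u-396)/3.6-.4,175+v/3.624-.4)
print(np.round(onz(s,[S(472,150),S(565,150),S(581,165)],.11)*1000).tolist(), np.round(onz(t,[(370+156/4.4-.4,195+193/4.4-.4)],.11)*1000).tolist())
E
python3 -m jog '[{"claw":0,"slide":[0.4,0.34,0],"roll":0},{"claw":0,"slide":[0.6,0.5,0],"roll":0},{"claw":0,"slide":[0.6,0.5,0],"roll":0},{"claw":0,"slide":[0.6,0.5,0],"roll":0},{"claw":0,"slide":[0.6,0.5,0],"roll":0},{"claw":0,"slide":[0.6,0.5,0],"roll":0},{"claw":0,"slide":[0,0,0],"roll":0},{"claw":0,"slide":[0,0,0],"roll":0},{"claw":0,"slide":[0,0,0],"roll":0}]'
python3 go.py 628.7 -248.5 190 92
```

```text
[[522.0, -436.0, 110.0], [520.0, -357.0, 110.0], [536.0, -340.0, 110.0]] [[513.0, -341.0, 110.0]]
time_s: 12.75
eef_pos: [0.6275, -0.2488, 0.19]
ee_rot: [-2.181, -2.261, 0.001]
force: [0.1, -0.8, -3.3]
finger_gap: 0.0317
grasp_force: 60.2
t 12.8 tcp [ 627.5 -248.8  190. ] yaw 92.1 tilt z [-0.001 -0.    -1.   ] gap 31.7 grip 60.2 F [ 0.1 -0.8 -3.3] q7 0.05
-> [ 628.7 -248.5  190. ] 92.0 slide [0.01 0.03 0.  ] roll 0.01
```

Run:
```python
from h import *
s=snap("side",5);t=snap("top",5)
X=np.array([[.628,-.2485,.11],[.612,-.2485,.11]]);print(proj(s,X).round(1).tolist(),proj(t,X).round(1).tolist())
u,v=proj(s,X)[0].astype(int)
h=cv2.cvtColor(s["image"],cv2.COLOR_RGB2HSV)
d=np.abs(s["image"].astype(int)-load("side",3)["image"].astype(int)).sum(2)
for r in range(v-10,v+14,2): print(r,"".join("Y" if 18<a[0]<36 and a[1]>120 and a[2]>50 else ("k" if a[2]<60 else ".") for a in h[r,u-28:u+28]),"".join("#" if q>60 else "." for q in d[r,u-28:u+28]),u-28)
```

```text
[[236.9, 244.9], [237.7, 240.6]] [[379.3, 206.4], [379.3, 210.8]]
234 ..................Yk....kkkkkkkkkkkkkkkkkkkkkkkkkkkkkkkk #########...........#####............................... 208
236 ...............YYYY.....kkkkkkkkkkYYYYYYYYkkkkkkkkkkkkkk ####.##.......###.#.#####......###########.............. 208
238 ...............YYY......kkkkkkkkkkYYYYYYYYkkkkkkkkkkkkkk ####..........###..#####.##...############.............. 208
240 ..............YYY.kk....kkkkkkkkkkYYYYYYY.kkkkkkkkkkkkkk ##...........####...####...###############.............. 208
242 ..............YYYYkkkkkkkkkkkkkkkkYYYY.............kkkkk #............###.#...#####################.............. 208
244 ..............YYYYYYkkkkkkkkkk.kkkYYYYY................. ..............####...####################...#........... 208
246 .............YYYYYYYYYkYkkkkkk..YYYYYY..YYYY........YYYY .............#######.##################..####........... 208
248 .............YYYYYYYYYYYkkkkkkk.YYYYYYYYYYYYYYYYYYkkkkkk #............#######........##..........#####........... 208
250 ..............YYYYYYYYYYYYYYYYYYYYYYYYYYYYYYYkkkkkkkkkkk #.............###########....################........... 208
252 .............kYYYYYYYYYYYYYYYYYYYYYYYYYYYYYYYkkkkkkkkkkk ...............#############.################........... 208
254 .............kkkkYkYkkYkkkkkYYYYYYYYYYYYYkkkkkkkkkkkkkkk .............................############............... 208
256 ............kkkkkkkkkkkkkkkkkkYYYYYYYYYkkkkkkkkkkkkkkkkk .............................###########................ 208
```

```bash
python3 -m jog '[{"claw":0,"slide":[0.24,0.03,0.3],"roll":0},{"claw":0,"slide":[0,0,0.5],"roll":0},{"claw":0,"slide":[0,0,0.5],"roll":0},{"claw":0,"slide":[0,0,0.2],"roll":0},{"claw":0,"slide":[0,0,0],"roll":0},{"claw":0,"slide":[0,0,0],"roll":0},{"claw":0,"slide":[0,0,0],"roll":0}]'
python3 go.py 628.4 -239 111.6 92
python3 - <<'E'
from h import *
t,s=snap("top",6),snap("side",6)
a=cv2.resize(t["image"][185:255,315:405,::-1],(396,308),interpolation=cv2.INTER_CUBIC);b=cv2.resize(s["image"][210:285,205:300,::-1],(396,308),interpolation=cv2.INTER_CUBIC)
cv2.imwrite("pics/c7.png",np.hstack([a,b]))
E
```

```text
time_s: 13.43
eef_pos: [0.6293, -0.2392, 0.1313]
ee_rot: [2.182, 2.259, 0.001]
force: [0.1, -0.0, -2.4]
finger_gap: 0.0308
grasp_force: 60.3
t 13.4 tcp [ 629.3 -239.2  131.3] yaw 92.0 tilt z [ 0.002 -0.    -1.   ] gap 30.8 grip 60.3 F [ 0.1 -0.  -2.4] q7 -0.0
-> [ 628.4 -239.   111.6] 92.0 slide [ 0.   -0.02  0.49] roll -0.0
```

View pics/c7.png

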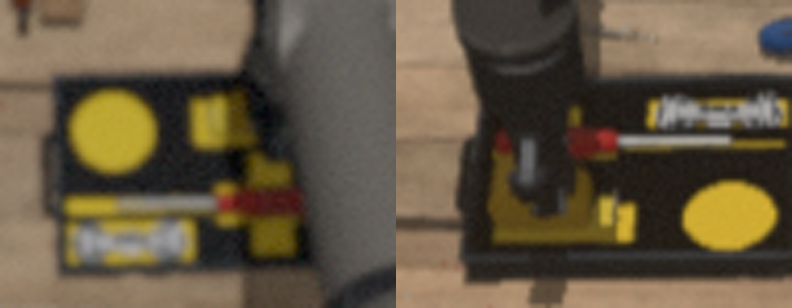

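```bash
python3 -m jog '[{"claw":0,"slide":[0.05,-0.02,0.1],"roll":0},{"claw":0,"slide":[0,0,0.1],"roll":0},{"claw":0,"slide":[0,0,0.1],"roll":0},{"claw":0,"slide":[0,0,0.08],"roll":0},{"claw":0,"slide":[0,0,0],"roll":0},{"claw":0,"slide":[0,0,0],"roll":0},{"claw":0,"slide":[0,0,0],"roll":0}]'
python3 go.py 628.4 -237 111.6 92
```

```text
time_s: 14.12
eef_pos: [0.6278, -0.237, 0.1151]
ee_rot: [2.182, 2.26, 0.0]
force: [-0.5, 0.0, -3.5]
finger_gap: 0.0313
grasp_force: 60.3
t 14.1 tcp [ 627.8 -237.   115.1] yaw 92.0 tilt z [ 0.  0. -1.] gap 31.3 grip 60.3 F [-0.5  0.  -3.5] q7 -0.01
-> [ 628.4 -237.   111.6] 92.0 slide [-0.    0.01  0.09] roll 0.0
```

Entered the foam cleanly (bottom at about 11 mm). Down the last bit, open, and rise.

```bash
python3 -m jog '[{"claw":0,"slide":[0,0.01,0.09],"roll":0},{"claw":0,"slide":[0,0,0],"roll":0},{"claw":0,"slide":[0,0,0],"roll":0}]'
python3 -m jog '[{"claw":0.6,"slide":[0,0,0],"roll":0},{"claw":0.6,"slide":[0,0,0],"roll":0},{"claw":0.6,"slide":[0,0,0],"roll":0},{"claw":0.6,"slide":[0,0,0],"roll":0},{"claw":0.6,"slide":[0,0,-0.4],"roll":0},{"claw":0.6,"slide":[0,0,-0.8],"roll":0},{"claw":0.6,"slide":[0,0,-0.8],"roll":0},{"claw":0.6,"slide":[0,0,-0.8],"roll":0},{"claw":0.6,"slide":[0,0,-0.2],"roll":0},{"claw":0.6,"slide":[0,0,0],"roll":0},{"claw":0.6,"slide":[0,0,0],"roll":0}]'
python3 go.py 428.5 -290.5 200 86
```

```text
time_s: 14.37
eef_pos: [0.6284, -0.237, 0.1116]
ee_rot: [2.182, 2.26, 0.0]
force: [0.2, -0.3, -2.4]
finger_gap: 0.0313
grasp_force: 58.9
time_s: 15.28
eef_pos: [0.6281, -0.2371, 0.2324]
ee_rot: [2.181, 2.259, 0.0]
force: [-1.0, -0.1, -1.2]
finger_gap: 0.0513
grasp_force: 0.0
t 15.3 tcp [ 628.1 -237.1  232.4] yaw 92.0 tilt z [ 0.001 -0.001 -1.   ] gap 51.3 grip 0.0 F [-1.  -0.1 -1.2] q7 0.05
-> [ 428.5 -290.5  200. ] 86.0 slide [-1.68 -4.89  0.81] roll 1.31
```

```bash
python3 - <<'E'
from h import *
t,s=load("top"),load("side")
T=lambda u,v:(190+u/3-.3,192+v/3-.3);S=lambda u,v:(205+u/3-.3,190+(v-270)/3-.3)
print(np.round([tri(t,T(590,218),s,S(97,345)),tri(t,T(537,217),s,S(160,353))],4).tolist())
E
python3 -m jog '[{"claw":0.6,"slide":[0,0,0],"roll":0.43},{"claw":0.6,"slide":[0,0,0],"roll":0.44},{"claw":0.6,"slide":[-0.24,-0.7,0.115],"roll":0},{"claw":0.6,"slide":[-0.24,-0.7,0.115],"roll":0},{"claw":0.6,"slide":[-0.24,-0.7,0.115],"roll":0},{"claw":0.6,"slide":[-0.24,-0.7,0.115],"roll":0},{"claw":0.6,"slide":[-0.24,-0.7,0.115],"roll":0},{"claw":0.6,"slide":[-0.24,-0.7,0.115],"roll":0},{"claw":0.6,"slide":[-0.24,-0.7,0.115],"roll":0},{"claw":0.6,"slide":[0,0,0.4],"roll":0},{"claw":0.6,"slide":[0,0,0],"roll":0},{"claw":0.6,"slide":[0,0,0],"roll":0}]'
python3 go.py 428.5 -290.5 75 88
```

```text
[[0.4293, -0.289, 0.0132], [0.4299, -0.2219, 0.0027]]
time_s: 16.28
eef_pos: [0.4292, -0.2967, 0.182]
ee_rot: [-2.257, -2.18, 0.0]
force: [0.4, -0.9, 0.1]
finger_gap: 0.0512
grasp_force: 0.0
t 16.3 tcp [ 429.2 -296.7  182. ] yaw 88.0 tilt z [-0.002  0.002 -1.   ] gap 51.2 grip 0.0 F [ 0.4 -0.9  0.1] q7 0.19
-> [ 428.5 -290.5   75. ] 88.0 slide [ 0.16 -0.02  2.68] roll 0.0
```

```bash
python3 -m jog '[{"claw":0.6,"slide":[0.16,-0.01,0.4],"roll":-0.22},{"claw":0.6,"slide":[0,0,0.6],"roll":0},{"claw":0.6,"slide":[0,0,0.6],"roll":0},{"claw":0.6,"slide":[0,0,0.6],"roll":0},{"claw":0.6,"slide":[0,0,0.3],"roll":0},{"claw":0.6,"slide":[0,0,0.16],"roll":0},{"claw":0.6,"slide":[0,0,0],"roll":0},{"claw":0.6,"slide":[0,0,0],"roll":0}]' 40
python3 go.py 428.5 -290.5 75 89
```

```text
time_s: 16.95
eef_pos: [0.4306, -0.2908, 0.0775]
ee_rot: [2.239, 2.203, 0.001]
force: [0.4, -0.8, -0.1]
finger_gap: 0.0515
grasp_force: 0.0
t 16.9 tcp [ 430.6 -290.8   77.5] yaw 89.1 tilt z [ 0.001 -0.    -1.   ] gap 51.5 grip 0.0 F [ 0.4 -0.8 -0.1] q7 0.07
-> [ 428.5 -290.5   75. ] 89.0 slide [ 0.01 -0.05  0.06] roll 0.01
```

```bash
python3 -m jog '[{"claw":0.6,"slide":[0,-0.04,0.05],"roll":0},{"claw":0,"slide":[0,0,0],"roll":0},{"claw":0,"slide":[0,0,0],"roll":0},{"claw":0,"slide":[0,0,0],"roll":0},{"claw":0,"slide":[0,0,0],"roll":0},{"claw":0,"slide":[0,0,0],"roll":0},{"claw":0,"slide":[0,0,0],"roll":0},{"claw":0,"slide":[0,0,0],"roll":0}]' 40
python3 go.py
python3 -m jog '[{"claw":0,"slide":[0,0,-0.4],"roll":0},{"claw":0,"slide":[0,0,-0.8],"roll":0},{"claw":0,"slide":[0,0,-0.9],"roll":0},{"claw":0,"slide":[0,0,-0.9],"roll":0},{"claw":0,"slide":[0,0,0],"roll":0},{"claw":0,"slide":[0,0,0],"roll":0}]'
python3 go.py 440 -50 200 87.6 608 127 170 87.6
```

```text
time_s: 17.62
eef_pos: [0.4285, -0.2913, 0.0758]
ee_rot: [2.24, 2.201, -0.0]
force: [-2.0, 1.2, 6.5]
finger_gap: 0.0225
grasp_force: 39.6
t 17.6 tcp [ 428.5 -291.3   75.8] yaw 89.0 tilt z [ 0.001 -0.001 -1.   ] gap 22.5 grip 39.6 F [-2.   1.2  6.5] q7 0.07
time_s: 18.12
eef_pos: [0.4291, -0.2916, 0.197]
ee_rot: [2.237, 2.198, 0.001]
force: [-1.3, -0.4, -1.4]
finger_gap: 0.0222
grasp_force: 39.0
t 18.1 tcp [ 429.1 -291.6  197. ] yaw 89.0 tilt z [ 0.004 -0.003 -1.   ] gap 22.2 grip 39.0 F [-1.3 -0.4 -1.4] q7 0.2
-> [440. -50. 200.] 87.6 slide [ 6.05  0.02 -0.07] roll 0.3
-> [608. 127. 170.] 87.6 slide [4.6  4.01 0.75] roll -0.0
```

```bash
python3 -m jog '[{"claw":0,"slide":[0,0,0],"roll":0.3},{"claw":0,"slide":[0.5,0.2,0],"roll":0},{"claw":0,"slide":[0.85,0.32,0],"roll":0},{"claw":0,"slide":[0.85,0.32,0],"roll":0},{"claw":0,"slide":[0.85,0.32,0],"roll":0},{"claw":0,"slide":[0.85,0.32,0],"roll":0},{"claw":0,"slide":[0.85,0.32,0],"roll":0},{"claw":0,"slide":[0.85,0.32,0],"roll":0},{"claw":0,"slide":[0.85,0.32,0],"roll":0},{"claw":0,"slide":[0.85,0.32,0],"roll":0},{"claw":0,"slide":[0.85,0.32,0],"roll":0},{"claw":0,"slide":[0.85,0.32,0],"roll":0}]'
python3 -m jog '[{"claw":0,"slide":[0.85,0.32,0],"roll":0},{"claw":0,"slide":[0.8,0.31,0.1],"roll":0},{"claw":0,"slide":[0,0,0.4],"roll":0},{"claw":0,"slide":[0,0,0.6],"roll":0},{"claw":0,"slide":[0,0,0.4],"roll":0},{"claw":0,"slide":[0,0,0],"roll":0},{"claw":0,"slide":[0,0,0],"roll":0},{"claw":0,"slide":[0,0,0],"roll":0}]'
python3 go.py 608 127 110 87.6
python3 - <<'E'
from h import *
t,s=snap("top",7),snap("side",7)
a=cv2.resize(t["image"][185:255,215:305,::-1],(396,308),interpolation=cv2.INTER_CUBIC);b=cv2.resize(s["image"][205:290,325:435,::-1],(396,308),interpolation=cv2.INTER_CUBIC)
cv2.imwrite("pics/c8.png",np.hstack([a,b]))
E
```

```text
time_s: 19.12
eef_pos: [0.5781, 0.0646, 0.1926]
ee_rot: [-2.266, -2.173, 0.005]
force: [-0.2, -0.7, -1.3]
finger_gap: 0.0221
grasp_force: 39.0
time_s: 19.78
eef_pos: [0.6066, 0.1282, 0.1347]
ee_rot: [-2.267, -2.175, 0.001]
force: [-0.6, 0.3, 0.0]
finger_gap: 0.022
grasp_force: 39.0
t 19.8 tcp [606.6 128.2 134.7] yaw 87.6 tilt z [-0.001  0.    -1.   ] gap 22.0 grip 39.0 F [-0.6  0.3  0. ] q7 -0.7
-> [608. 127. 110.] 87.6 slide [-0.03  0.04  0.62] roll 0.01
```

View pics/c8.png

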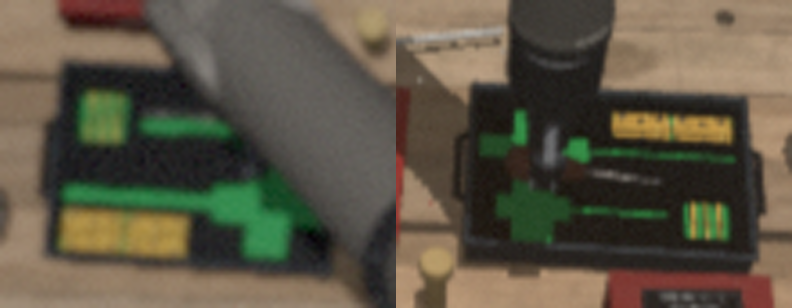

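Run:
```python
from h import *
t,s=load("top",7),load("side",7)
S=lambda u,v:(325+(u-396)/3.6-.4,205+v/3.624-.4)
for z in(.05,.063,.07): print(z,np.round(onz(s,[S(588,173),S(660,182)],z)*1000).tolist())
i=t["image"][205:216,236:282].astype(int)
print("top sat-low map (grey, bright)")
for r,row in zip(range(205,216),i): print(r,"".join("G" if p[1]-p[0]>35 else ("o" if p.min()>70 else ("-" if p.min()>45 else ".")) for p in row))
i=s["image"][244:262,372:405].astype(int)
for r,row in zip(range(244,262),i): print(r,"".join("G" if p[1]-p[0]>25 else ("o" if p.min()>70 else ("-" if p.min()>45 else ".")) for p in row))
print(proj(t,[[.608,.17,.063],[.605,.195,.063]]).round(1).tolist(),proj(s,[[.608,.17,.063],[.605,.195,.063]]).round(1).tolist())
```

```text
0.05 [[598.0, 170.0, 50.0], [605.0, 230.0, 50.0]]
0.063 [[607.0, 168.0, 63.0], [615.0, 227.0, 63.0]]
0.07 [[613.0, 167.0, 70.0], [620.0, 226.0, 70.0]]
top sat-low map (grey, bright)
205 ........................--ooo-oooooooooooooooo
206 -----....................--ooooo-ooooooooooooo
207 --------..................-------ooooooooooooo
208 o---GG-G...................------ooooooooooooo
209 -GG-GGGG.......--............-----oooooooooooo
210 -GGGG--G....----------..---..------ooooooooooo
211 -G-----G....---oo-----------...-----oooooooooo
212 -------G...GGGGGGGGGGGGGG-o--..-----oooooooooo
213 ---o---G...GGGGGGGGGGGGGGGGGGG..-------ooooooo
214 -ooo-o--...GGGGGGGGGGGGGGGGGGGG...----oooooooo
215 -oo-oo--....GGGGGGGGGGGGGGGGGGGG...----ooooooo
244 .GGGGGG..........................
245 GGGGGGG..........................
246 GGGGGGGGGGGGGGGGGGGG.............
247 GGGGGGGGGGGGGGGGGGGGGGGG..GGGGGGG
248 .GGGGGG...................GGGGGGG
249 ....GGG..........................
250 .................................
251 .................................
252 .......--oooo--..................
253 .......--oooooo-oo--.............
254 ............----oo-----.--.......
255 .....................-----.......
256 .................................
257 .................................
258 .................................
259 .................................
260 G................................
261 G................................
[[264.2, 211.8], [257.4, 212.4]] [[378.6, 252.5], [386.9, 251.9]]
```

Run:
```python
from h import *
t,s=load("top",7),load("side",7)
print(np.round([tri(t,(262,211.8),s,(381,252.7)),tri(t,(248.3,210.3),s,(397.3,254.9))],4).tolist())
```

```text
[[0.6078, 0.1776, 0.0622], [0.6127, 0.2275, 0.0598]]
```

```bash
python3 -m jog '[{"claw":0,"slide":[0,0.03,0.4],"roll":0},{"claw":0,"slide":[0,0,0.4],"roll":0},{"claw":0,"slide":[0,0,0.2],"roll":0},{"claw":0,"slide":[0,0,0],"roll":0},{"claw":0,"slide":[0,0,0],"roll":0}]'
python3 go.py 608 127.5 84 87.6
python3 -m jog '[{"claw":0,"slide":[0,0,0.12],"roll":0},{"claw":0,"slide":[0,0,0.08],"roll":0},{"claw":0,"slide":[0,0,0],"roll":0},{"claw":0,"slide":[0,0,0],"roll":0}]'
python3 go.py 608 127.5 84 87.6
```

```text
time_s: 20.3
eef_pos: [0.6077, 0.128, 0.0946]
ee_rot: [-2.266, -2.175, 0.001]
force: [-0.2, 0.1, -0.3]
finger_gap: 0.022
grasp_force: 39.0
t 20.3 tcp [607.7 128.   94.6] yaw 87.6 tilt z [-0.001 -0.    -1.   ] gap 22.0 grip 39.0 F [-0.2  0.1 -0.3] q7 -0.73
-> [608.  127.5  84. ] 87.6 slide [-0.01  0.01  0.27] roll 0.01
time_s: 20.63
eef_pos: [0.6079, 0.1281, 0.087]
ee_rot: [2.266, 2.175, 0.0]
force: [0.3, 0.2, -0.5]
finger_gap: 0.0222
grasp_force: 39.0
t 20.6 tcp [607.9 128.1  87. ] yaw 87.6 tilt z [ 0. -0. -1.] gap 22.2 grip 39.0 F [ 0.3  0.2 -0.5] q7 -0.74
-> [608.  127.5  84. ] 87.6 slide [-0.01  0.    0.08] roll 0.01
```

```bash
python3 -m jog '[{"claw":0,"slide":[0,0,0.07],"roll":0},{"claw":0,"slide":[0,0,0],"roll":0},{"claw":0.45,"slide":[0,0,0],"roll":0},{"claw":0.45,"slide":[0,0,0],"roll":0},{"claw":0.45,"slide":[0,0,0],"roll":0},{"claw":0.45,"slide":[0,0,-0.3],"roll":0},{"claw":0.45,"slide":[0,0,-0.8],"roll":0},{"claw":0.6,"slide":[0,0,-0.8],"roll":-0.8},{"claw":0.6,"slide":[0,0,-0.8],"roll":-0.8},{"claw":0.6,"slide":[0,0,0],"roll":-0.78},{"claw":0.6,"slide":[0,0,0],"roll":0},{"claw":0.6,"slide":[0,0,0],"roll":0}]' 40
python3 go.py 435.5 -60.5 180 98.5
python3 -m jog '[{"claw":0.6,"slide":[-0.47,-0.6,0],"roll":0},{"claw":0.6,"slide":[-0.47,-0.6,0],"roll":0},{"claw":0.6,"slide":[-0.47,-0.6,0],"roll":0},{"claw":0.6,"slide":[-0.47,-0.6,0],"roll":0},{"claw":0.6,"slide":[-0.47,-0.6,0],"roll":0},{"claw":0.6,"slide":[-0.47,-0.6,0],"roll":0},{"claw":0.6,"slide":[-0.47,-0.6,0],"roll":0},{"claw":0.6,"slide":[0,0,0],"roll":0},{"claw":0.6,"slide":[0,0,0],"roll":0}]'
python3 go.py 435.5 -60.5 80 98.5
```

```text
time_s: 21.63
eef_pos: [0.6078, 0.1277, 0.1926]
ee_rot: [2.052, 2.379, 0.0]
force: [-0.6, 0.2, -0.7]
finger_gap: 0.0513
grasp_force: 0.0
t 21.6 tcp [607.8 127.7 192.6] yaw 98.4 tilt z [ 0. -0. -1.] gap 51.3 grip 0.0 F [-0.6  0.2 -0.7] q7 -0.5
-> [435.5 -60.5 180. ] 98.5 slide [-4.02 -4.95  0.32] roll -0.01
time_s: 22.38
eef_pos: [0.4597, -0.0286, 0.1912]
ee_rot: [-2.054, -2.375, 0.004]
force: [0.0, 1.4, 0.4]
finger_gap: 0.0511
grasp_force: 0.0
t 22.4 tcp [459.7 -28.6 191.2] yaw 98.3 tilt z [-0.003 -0.001 -1.   ] gap 51.1 grip 0.0 F [0.  1.4 0.4] q7 -0.23
-> [435.5 -60.5  80. ] 98.5 slide [-0.7  -0.72  2.78] roll -0.04
```

```bash
python3 -m jog '[{"claw":0.6,"slide":[-0.35,-0.36,0.3],"roll":0},{"claw":0.6,"slide":[-0.35,-0.36,0.5],"roll":0},{"claw":0.6,"slide":[0,0,0.6],"roll":0},{"claw":0.6,"slide":[0,0,0.6],"roll":0},{"claw":0.6,"slide":[0,0,0.5],"roll":0},{"claw":0.6,"slide":[0,0,0.2],"roll":0},{"claw":0.6,"slide":[0,0,0],"roll":0},{"claw":0.6,"slide":[0,0,0],"roll":0},{"claw":0.6,"slide":[0,0,0],"roll":0}]' 40
python3 go.py 435.5 -60.5 75 98.5
```

```text
time_s: 23.13
eef_pos: [0.438, -0.0585, 0.0849]
ee_rot: [2.048, 2.381, 0.002]
force: [0.3, -0.0, 1.0]
finger_gap: 0.0513
grasp_force: 0.0
t 23.1 tcp [438.  -58.5  84.9] yaw 98.6 tilt z [ 0.001  0.    -1.   ] gap 51.3 grip 0.0 F [ 0.3 -0.   1. ] q7 -0.35
-> [435.5 -60.5  75. ] 98.5 slide [-0.04 -0.07  0.25] roll 0.02
```

```bash
python3 -m jog '[{"claw":0.6,"slide":[-0.04,-0.07,0.24],"roll":0},{"claw":0.6,"slide":[0,0,0],"roll":0},{"claw":0.6,"slide":[0,0,0],"roll":0},{"claw":0,"slide":[0,0,0],"roll":0},{"claw":0,"slide":[0,0,0],"roll":0},{"claw":0,"slide":[0,0,0],"roll":0},{"claw":0,"slide":[0,0,0],"roll":0},{"claw":0,"slide":[0,0,0],"roll":0},{"claw":0,"slide":[0,0,0],"roll":0}]' 40
python3 go.py
python3 -m jog '[{"claw":0,"slide":[0,0,-0.4],"roll":0},{"claw":0,"slide":[0,0,-0.8],"roll":0.6},{"claw":0,"slide":[0,0,-0.8],"roll":0.6},{"claw":0,"slide":[0,0,-0.8],"roll":0.6},{"claw":0,"slide":[0,0,0],"roll":0.57},{"claw":0,"slide":[0,0,0],"roll":0},{"claw":0,"slide":[0,0,0],"roll":0}]'
python3 go.py 544 129.8 180 87.6
```

```text
time_s: 23.88
eef_pos: [0.4348, -0.0611, 0.0749]
ee_rot: [2.049, 2.38, 0.0]
force: [-0.4, 0.7, 5.6]
finger_gap: 0.025
grasp_force: 39.8
t 23.9 tcp [434.8 -61.1  74.9] yaw 98.6 tilt z [ 0.001 -0.    -1.   ] gap 25.0 grip 39.8 F [-0.4  0.7  5.6] q7 -0.36
time_s: 24.47
eef_pos: [0.434, -0.0613, 0.1863]
ee_rot: [2.264, 2.177, -0.001]
force: [-0.4, -0.9, -1.6]
finger_gap: 0.025
grasp_force: 39.7
t 24.5 tcp [434.  -61.3 186.3] yaw 87.8 tilt z [-0.    -0.001 -1.   ] gap 25.0 grip 39.7 F [-0.4 -0.9 -1.6] q7 -0.31
-> [544.  129.8 180. ] 87.6 slide [4.89 2.55 0.16] roll 0.03
```

```bash
python3 -m jog '[{"claw":0,"slide":[0.49,0.25,0],"roll":0.03},{"claw":0,"slide":[0.75,0.39,0],"roll":0},{"claw":0,"slide":[0.75,0.39,0],"roll":0},{"claw":0,"slide":[0.75,0.39,0],"roll":0},{"claw":0,"slide":[0.75,0.39,0],"roll":0},{"claw":0,"slide":[0.75,0.39,0],"roll":0},{"claw":0,"slide":[0.65,0.35,0.3],"roll":0},{"claw":0,"slide":[0,0,0.5],"roll":0},{"claw":0,"slide":[0,0,0.5],"roll":0},{"claw":0,"slide":[0,0,0],"roll":0},{"claw":0,"slide":[0,0,0],"roll":0},{"claw":0,"slide":[0,0,0],"roll":0}]'
python3 go.py 544 129.8 83 87.6
python3 - <<'E'
from h import *
t,s=snap("top",8),snap("side",8)
a=cv2.resize(t["image"][185:255,215:305,::-1],(396,308),interpolation=cv2.INTER_CUBIC);b=cv2.resize(s["image"][205:290,325:435,::-1],(396,308),interpolation=cv2.INTER_CUBIC)
cv2.imwrite("pics/c9.png",np.hstack([a,b]))
E
```

```text
time_s: 25.47
eef_pos: [0.5445, 0.1299, 0.1344]
ee_rot: [-2.267, -2.174, 0.001]
force: [-0.2, -0.4, -0.4]
finger_gap: 0.0249
grasp_force: 39.6
t 25.5 tcp [544.5 129.9 134.4] yaw 87.6 tilt z [-0.001 -0.    -1.   ] gap 24.9 grip 39.6 F [-0.2 -0.4 -0.4] q7 -0.77
-> [544.  129.8  83. ] 87.6 slide [-0.   -0.01  1.28] roll -0.0
```

View pics/c9.png

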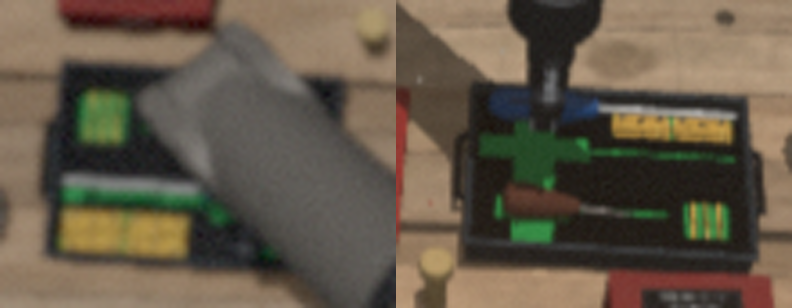

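```bash
python3 -m jog '[{"claw":0,"slide":[0,-0.01,0.4],"roll":0},{"claw":0,"slide":[0,0,0.4],"roll":0},{"claw":0,"slide":[0,0,0.2],"roll":0},{"claw":0,"slide":[0,0,0.1],"roll":0},{"claw":0,"slide":[0,0,0.08],"roll":0},{"claw":0,"slide":[0,0,0],"roll":0},{"claw":0,"slide":[0,0,0],"roll":0}]'
python3 go.py 544 129.8 83 87.6
```

```text
time_s: 26.15
eef_pos: [0.5447, 0.1302, 0.0879]
ee_rot: [2.268, 2.173, 0.001]
force: [-0.4, 0.4, -1.5]
finger_gap: 0.0247
grasp_force: 39.7
t 26.1 tcp [544.7 130.2  87.9] yaw 87.6 tilt z [ 0.001  0.    -1.   ] gap 24.7 grip 39.7 F [-0.4  0.4 -1.5] q7 -0.82
-> [544.  129.8  83. ] 87.6 slide [-0.01 -0.02  0.12] roll -0.01
```

```bash
python3 -m jog '[{"claw":0,"slide":[0,-0.01,0.12],"roll":0},{"claw":0,"slide":[0,0,0],"roll":0},{"claw":0,"slide":[0,0,0],"roll":0},{"claw":0.48,"slide":[0,0,0],"roll":0},{"claw":0.48,"slide":[0,0,0],"roll":0},{"claw":0.48,"slide":[0,0,0],"roll":0},{"claw":0.48,"slide":[0,0,-0.3],"roll":0},{"claw":0.48,"slide":[0,0,-0.8],"roll":0},{"claw":1,"slide":[0,0,-0.9],"roll":0},{"claw":1,"slide":[0,0,-0.9],"roll":0},{"claw":1,"slide":[0,0,-0.9],"roll":0},{"claw":1,"slide":[0,0,-0.2],"roll":0}]' 40
python3 go.py 534.2 388.6 240 87.6
python3 - <<'E'
from h import *
t,s=load("top"),load("side")
for n,c,r in(("top",t,(185,212,225,250)),("side",s,(428,210,470,262))):
    h=cv2.cvtColor(c["image"],cv2.COLOR_RGB2HSV)
    print(n,r[:2])
    for y in range(r[1],r[3]): print(y,"".join("Y" if 17<p[0]<36 and p[1]>125 else ("g" if p[1]<60 else ".") for p in h[y,r[0]:r[2]]))
for X in([.534,.389,.112],[.534,.389,.1],[.534,.389,0]): print(X,proj(t,[X]).round(1).tolist(),proj(s,[X]).round(1).tolist())
E
```

```text
time_s: 27.15
eef_pos: [0.5459, 0.1316, 0.2492]
ee_rot: [2.265, 2.171, 0.012]
force: [0.2, 0.9, -0.7]
finger_gap: 0.0852
grasp_force: 0.0
t 27.1 tcp [545.9 131.6 249.2] yaw 87.6 tilt z [ 0.009  0.002 -1.   ] gap 85.2 grip 0.0 F [ 0.2  0.9 -0.7] q7 -0.67
-> [534.2 388.6 240. ] 87.6 slide [ 6.41 -0.56  0.23] roll -0.0
top (185, 212)
212 ........gg..............................
213 .........gg.............................
214 .........gg.............................
215 .........gg.............................
216 .........gg.............................
217 .........gg.............................
218 .........gg.............................
219 ..........g.............................
220 ..........g..YYYYYYY....................
221 .........gg.YYYYYYYYYY..................
222 .........g.YYYYYYYYYYYY.................
223 ........g..YYYYYYYYYYYYY................
224 .......gg.YYYYYYYYYYYYYY................
225 .......g.YYYYYYYYYYYYYYYY...............
226 .......g.YYYYYYYYYYYYYYYY.gg............
227 .......g.YYYYYYYYYYYYYYYY.ggg...........
228 .......g.YYYYYYYYYYYYYYYY.gggg..........
22
[... 2864 characters left out ...]
ggggg....g...........
251 .........ggggggggggggggggg.....g..........
252 .........ggggggggggggggggg.....g..........
253 ...........gggggggggggggg.......g.........
254 .............gggggggggg.........g.........
255 ...............gg.gg.............g........
256 .................................g........
257 ..................................g.......
258 ..................................g.......
259 ...................................g......
260 ...................................g......
261 ....................................g.....
[0.534, 0.389, 0.112] [[200.6, 227.6]] [[452.2, 224.8]]
[0.534, 0.389, 0.1] [[201.3, 228.2]] [[451.4, 227.4]]
[0.534, 0.389, 0] [[207.3, 232.9]] [[444.6, 247.2]]
```

```bash
python3 -m jog '[{"claw":1,"slide":[0.5,-0.04,0],"roll":0},{"claw":1,"slide":[0.8,-0.07,0],"roll":0},{"claw":1,"slide":[0.8,-0.07,0],"roll":0},{"claw":1,"slide":[0.8,-0.07,0],"roll":0},{"claw":1,"slide":[0.8,-0.07,0],"roll":0},{"claw":1,"slide":[0.8,-0.07,0],"roll":0},{"claw":1,"slide":[0.8,-0.07,0],"roll":0},{"claw":1,"slide":[0.8,-0.07,0],"roll":0},{"claw":1,"slide":[0.3,-0.03,0],"roll":0},{"claw":1,"slide":[0,0,0],"roll":0},{"claw":1,"slide":[0,0,0],"roll":0},{"claw":1,"slide":[0,0,0],"roll":0}]'
python3 go.py 534 388.6 200 87.6
```

```text
time_s: 28.15
eef_pos: [0.5331, 0.3849, 0.2423]
ee_rot: [2.269, 2.171, -0.002]
force: [1.1, -1.0, -0.0]
finger_gap: 0.0856
grasp_force: 0.0
t 28.1 tcp [533.1 384.9 242.3] yaw 87.5 tilt z [ 0.    -0.002 -1.   ] gap 85.6 grip 0.0 F [ 1.1 -1.  -0. ] q7 -1.08
-> [534.  388.6 200. ] 87.6 slide [0.09 0.02 1.06] roll -0.03
```

```bash
python3 -m jog '[{"claw":1,"slide":[0.09,0.02,0.4],"roll":0},{"claw":1,"slide":[0,0,0.5],"roll":0},{"claw":1,"slide":[0,0,0.5],"roll":0},{"claw":1,"slide":[0,0,0.5],"roll":0},{"claw":1,"slide":[0,0,0.5],"roll":0},{"claw":1,"slide":[0,0,0.4],"roll":0},{"claw":1,"slide":[0,0,0],"roll":0},{"claw":1,"slide":[0,0,0],"roll":0},{"claw":1,"slide":[0,0,0],"roll":0}]' 50
python3 go.py 534 388.6 128 87.6
```

```text
time_s: 28.9
eef_pos: [0.534, 0.3904, 0.1313]
ee_rot: [2.269, 2.173, 0.002]
force: [-0.7, 0.1, 0.4]
finger_gap: 0.0853
grasp_force: 0.0
t 28.9 tcp [534.  390.4 131.3] yaw 87.5 tilt z [ 0.001  0.001 -1.   ] gap 85.3 grip 0.0 F [-0.7  0.1  0.4] q7 -1.15
-> [534.  388.6 128. ] 87.6 slide [-0.05  0.    0.08] roll -0.02
```

```bash
python3 -m jog '[{"claw":1,"slide":[-0.04,0,0.05],"roll":0},{"claw":1,"slide":[0,0,0],"roll":0},{"claw":0,"slide":[0,0,0],"roll":0},{"claw":0,"slide":[0,0,0],"roll":0},{"claw":0,"slide":[0,0,0],"roll":0},{"claw":0,"slide":[0,0,0],"roll":0},{"claw":0,"slide":[0,0,0],"roll":0},{"claw":0,"slide":[0,0,0],"roll":0}]' 50
python3 go.py
python3 -m jog '[{"claw":0,"slide":[0,0,-0.2],"roll":0},{"claw":0,"slide":[0,0,-0.4],"roll":0},{"claw":0,"slide":[0,0,-0.6],"roll":0},{"claw":0,"slide":[0,0,-0.7],"roll":0},{"claw":0,"slide":[0,0,-0.7],"roll":0},{"claw":0,"slide":[0,0,-0.4],"roll":0},{"claw":0,"slide":[0,0,0],"roll":0},{"claw":0,"slide":[0,0,0],"roll":0},{"claw":0,"slide":[0,0,0],"roll":0}]'
python3 go.py 618 -115.2 250 92
python3 - <<'E'
from h import *
t,s=snap("top",9),snap("side",9)
i=s["image"][170:250,405:505,::-1];b=cv2.resize(i,(400,320),interpolation=cv2.INTER_CUBIC)
i=t["image"][195:275,150:250,::-1];a=cv2.resize(i,(400,320),interpolation=cv2.INTER_CUBIC)
cv2.imwrite("pics/c10.png",np.hstack([a,b]))
E
```

```text
time_s: 29.57
eef_pos: [0.534, 0.3891, 0.1299]
ee_rot: [2.268, 2.173, 0.003]
force: [0.2, -1.5, 5.8]
finger_gap: 0.0652
grasp_force: 53.8
t 29.6 tcp [534.  389.1 129.9] yaw 87.5 tilt z [ 0.002  0.001 -1.   ] gap 65.2 grip 53.8 F [ 0.2 -1.5  5.8] q7 -1.15
time_s: 30.32
eef_pos: [0.5327, 0.388, 0.2472]
ee_rot: [2.268, 2.174, -0.004]
force: [0.2, -0.0, -4.6]
finger_gap: 0.0648
grasp_force: 56.9
t 30.3 tcp [532.7 388.  247.2] yaw 87.6 tilt z [-0.002 -0.002 -1.   ] gap 64.8 grip 56.9 F [ 0.2 -0.  -4.6] q7 -1.07
-> [ 618.  -115.2  250. ] 92.0 slide [-12.65   1.69  -0.07] roll -0.97
```

View pics/c10.png

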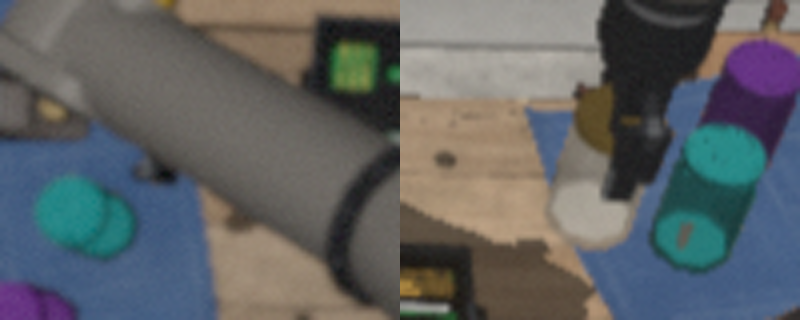

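Run:
```python
from h import *
s,s0=load("side",9),load("side",0)
for S,r,c0 in((s0,range(238,252,2),425),(s,range(205,230,2),432)):
    h=cv2.cvtColor(S["image"],cv2.COLOR_RGB2HSV)
    for y in r: print(y,c0,[tuple(int(v) for v in p) for p in h[y,c0:c0+16:1,1:]])
print(proj(s,[[.5327,.388,.117],[.5327,.356,.117],[.5327,.356,.2],[.5327,.388,.2]]).round(1).tolist(),proj(s0,[[.534,.389,0],[.534,.357,0]]).round(1).tolist())
```

```text
238 425 [(86, 170), (87, 170), (86, 171), (84, 176), (83, 176), (85, 174), (85, 174), (87, 176), (85, 177), (85, 178), (85, 168), (79, 142), (58, 124), (39, 123), (41, 124), (40, 129)]
240 425 [(85, 171), (86, 170), (87, 173), (84, 176), (85, 176), (83, 175), (85, 174), (86, 175), (85, 175), (83, 169), (81, 136), (64, 103), (41, 111), (32, 119), (24, 118), (27, 124)]
242 425 [(88, 169), (87, 170), (88, 173), (89, 171), (88, 169), (90, 165), (88, 168), (89, 164), (89, 143), (81, 107), (64, 87), (37, 97), (28, 120), (23, 135), (26, 140), (26, 139)]
244 425 [(86, 169), (87, 172), (87, 173), (88, 171), (86, 172), (85, 174), (85, 174), (90, 165), (86, 116), (78, 92), (52, 94), (30, 120), (25, 135), (24, 140), (24, 139), (26, 138)]
246 425 [(83, 135), (85, 156), (88, 169), (86, 174), (85, 172), (86, 175), (85, 171), (84, 124), (80, 93), (64, 92), (43, 94), (32, 120), (24, 137), (22, 139), (24, 139), (24, 141)]
248 425 [(50, 51), (76, 91), (87, 141), (86, 154), (88, 160), (86, 163), (89, 161), (88, 154), (91, 109), (65, 90), (54, 90), (47, 97), (29, 122), (26, 136), (22, 141), (23, 142)]
25
[... 1988 characters left out ...]
2), (31, 163), (28, 166), (27, 168), (24, 167)]
225 432 [(75, 177), (72, 180), (73, 182), (75, 181), (73, 178), (72, 176), (75, 176), (73, 177), (74, 175), (70, 163), (61, 143), (55, 138), (47, 148), (30, 161), (28, 172), (28, 172)]
227 432 [(76, 177), (75, 180), (75, 180), (73, 178), (76, 178), (75, 176), (76, 175), (77, 173), (77, 173), (75, 170), (72, 164), (64, 152), (55, 145), (45, 152), (39, 164), (31, 172)]
229 432 [(74, 179), (74, 175), (74, 155), (73, 153), (76, 151), (76, 151), (74, 152), (76, 151), (75, 149), (76, 174), (76, 184), (74, 182), (71, 173), (65, 158), (56, 147), (51, 146)]
[[452.2, 223.4], [441.4, 223.2], [447.2, 204.6], [458.4, 204.9]] [[444.6, 247.2], [434.5, 247.0]]
```

```bash
python3 -m jog '[{"claw":0,"slide":[0,0,0],"roll":-0.5},{"claw":0,"slide":[-0.3,0.02,0],"roll":-0.47},{"claw":0,"slide":[-0.5,0.02,0],"roll":0},{"claw":0,"slide":[-0.75,0.02,0],"roll":0},{"claw":0,"slide":[-0.75,0.02,0],"roll":0},{"claw":0,"slide":[-0.75,0.02,0],"roll":0},{"claw":0,"slide":[-0.75,0.02,0],"roll":0},{"claw":0,"slide":[-0.75,0.02,0],"roll":0},{"claw":0,"slide":[-0.75,0.02,0],"roll":0},{"claw":0,"slide":[-0.75,0.02,0],"roll":0},{"claw":0,"slide":[-0.75,0.02,0],"roll":0},{"claw":0,"slide":[-0.75,0.02,0],"roll":0}]' 50
python3 -m jog '[{"claw":0,"slide":[-0.75,0,0],"roll":0},{"claw":0,"slide":[-0.75,0,0],"roll":0},{"claw":0,"slide":[-0.75,0,0],"roll":0},{"claw":0,"slide":[-0.75,0,0],"roll":0},{"claw":0,"slide":[-0.75,0,0],"roll":0},{"claw":0,"slide":[-0.7,0,0],"roll":0},{"claw":0,"slide":[-0.4,0,0],"roll":0},{"claw":0,"slide":[-0.2,0,0],"roll":0},{"claw":0,"slide":[0,0,0],"roll":0},{"claw":0,"slide":[0,0,0],"roll":0}]'
python3 go.py 618 -115.2 200 92
```

```text
time_s: 31.42
eef_pos: [0.5515, 0.0856, 0.2473]
ee_rot: [-2.181, -2.259, 0.003]
force: [1.1, -0.4, -4.6]
finger_gap: 0.065
grasp_force: 56.9
time_s: 32.25
eef_pos: [0.559, -0.1136, 0.2479]
ee_rot: [-2.181, -2.259, -0.0]
force: [-0.4, 0.1, -4.5]
finger_gap: 0.0651
grasp_force: 56.9
t 32.2 tcp [ 559.  -113.6  247.9] yaw 92.0 tilt z [-0.001  0.001 -1.   ] gap 65.1 grip 56.9 F [-0.4  0.1 -4.5] q7 -0.14
-> [ 618.  -115.2  200. ] 92.0 slide [-0.09  1.47  1.2 ] roll 0.01
```

```bash
python3 -m jog '[{"claw":0,"slide":[-0.03,0.3,0],"roll":0},{"claw":0,"slide":[-0.03,0.5,0],"roll":0},{"claw":0,"slide":[-0.03,0.5,0],"roll":0},{"claw":0,"slide":[0,0.17,0.2],"roll":0},{"claw":0,"slide":[0,0,0.5],"roll":0},{"claw":0,"slide":[0,0,0.6],"roll":0},{"claw":0,"slide":[0,0,0.5],"roll":0},{"claw":0,"slide":[0,0,0.3],"roll":0},{"claw":0,"slide":[0,0,0],"roll":0},{"claw":0,"slide":[0,0,0],"roll":0},{"claw":0,"slide":[0,0,0],"roll":0}]'
python3 go.py 618 -115.2 138 92
python3 - <<'E'
from h import *
t,s=snap("top",10),snap("side",10)
i=s["image"][205:285,215:315,::-1];b=cv2.resize(i,(400,320),interpolation=cv2.INTER_CUBIC)
i=t["image"][185:265,310:410,::-1];a=cv2.resize(i,(400,320),interpolation=cv2.INTER_CUBIC)
cv2.imwrite("pics/c11.png",np.hstack([a,b]))
E
```

```text
time_s: 33.17
eef_pos: [0.619, -0.1155, 0.1657]
ee_rot: [2.181, 2.26, 0.002]
force: [-0.6, 0.3, -4.4]
finger_gap: 0.0652
grasp_force: 57.3
t 33.2 tcp [ 619.  -115.5  165.7] yaw 92.0 tilt z [ 0.002  0.    -1.   ] gap 65.2 grip 57.3 F [-0.6  0.3 -4.4] q7 -0.21
-> [ 618.  -115.2  138. ] 92.0 slide [ 0.01 -0.02  0.69] roll 0.01
```

View pics/c11.png

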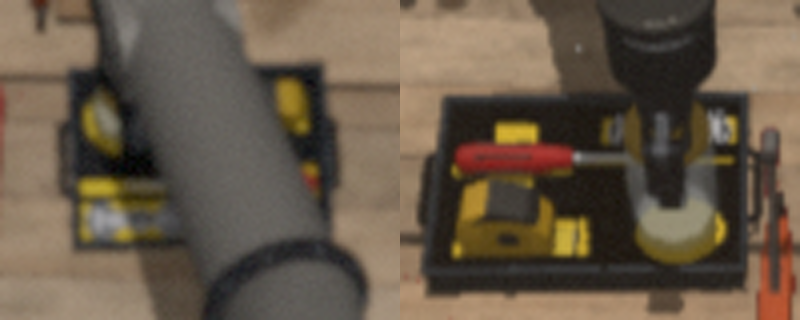

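Run:
```python
from h import *
s,s0=load("side",10),load("side",3)
h=cv2.cvtColor(s["image"],cv2.COLOR_RGB2HSV);h0=cv2.cvtColor(s0["image"],cv2.COLOR_RGB2HSV)
for y in range(252,272,2):
    f=lambda H:"".join("Y" if p[1]>150 and p[2]>120 and 18<p[0]<36 else "y" if p[1]>90 and p[2]>70 and 15<p[0]<38 else ("g" if p[2]>70 else ".") for p in H[y,268:302])
    print(y,f(h),f(h0))
Z=.0278
th=np.linspace(0,2*np.pi,60)
for cx,cy,z,r in((.619,-.1155,Z,.032),(.618,-.1152,.008,.0355)):
    P=proj(s,np.c_[cx+r*np.cos(th),cy+r*np.sin(th),np.full(60,z)]);print(P.min(0).round(1),P.max(0).round(1))
```

```text
252 .....ggg..........ggggggg......... ..................................
254 ......ggggg.......ggggggg........g .............yyYYYYYyy...........g
256 ......gggggg.....ggggggggg.......g .........yYYYYYYYYYYYYYYYy.......g
258 ......gggggggggggggggggggyyy...... .......yYYYYYYYYYYYYYYYYYYYy......
260 ......ggggggggggggggggggyyYYy..... ......yYYYYYYYYYYYYYYYYYYYYYy.....
262 ......yygggggggggggggggyyyYYy..... .....yYYYYYYYYYYYYYYYYYYYYYYy.....
264 ......yyyygggggggggggyyyyyYYy..... .....yYYYYYYYYYYYYYYYYYYYYYYy.....
266 .......yyyyyyyyyyyyyyyyyyyy....... ......yYYYYYYYYYYYYYYYYYYYy.......
268 .........yyyyyyyyyyyyyyy.......... ........YYYYYYYYYYYYYYYYy.........
270 .............yyyyyyy.............. ...........yYYYYYYYYyy............
[273.8 251.5] [294.7 268.5]
[273.2 254.1] [296.2 272.9]
```

```bash
python3 -m jog '[{"claw":0,"slide":[0.045,-0.02,0.1],"roll":0},{"claw":0,"slide":[0,0,0.1],"roll":0},{"claw":0,"slide":[0,0,0.1],"roll":0},{"claw":0,"slide":[0,0,0],"roll":0},{"claw":0,"slide":[0,0,0],"roll":0}]'
python3 go.py 618.2 -114 138 92
python3 -m jog '[{"claw":0,"slide":[0,0,0.06],"roll":0},{"claw":0,"slide":[0,0,0.06],"roll":0},{"claw":0,"slide":[0,0,0.06],"roll":0},{"claw":0,"slide":[0,0,0],"roll":0},{"claw":0,"slide":[0,0,0],"roll":0}]'
python3 go.py 618.2 -114 138 92
```

```text
time_s: 33.68
eef_pos: [0.617, -0.1145, 0.152]
ee_rot: [-2.182, -2.259, 0.001]
force: [0.1, -0.2, -3.8]
finger_gap: 0.0648
grasp_force: 57.3
t 33.7 tcp [ 617.  -114.5  152. ] yaw 92.0 tilt z [-0.001  0.    -1.   ] gap 64.8 grip 57.3 F [ 0.1 -0.2 -3.8] q7 -0.22
-> [ 618.2 -114.   138. ] 92.0 slide [0.01 0.03 0.35] roll -0.0
time_s: 34.1
eef_pos: [0.6172, -0.1144, 0.1451]
ee_rot: [-2.182, -2.26, 0.0]
force: [0.9, -0.9, -4.9]
finger_gap: 0.0653
grasp_force: 57.3
t 34.1 tcp [ 617.2 -114.4  145.1] yaw 92.0 tilt z [-0.  0. -1.] gap 65.3 grip 57.3 F [ 0.9 -0.9 -4.9] q7 -0.23
-> [ 618.2 -114.   138. ] 92.0 slide [0.01 0.03 0.18] roll 0.0
```

Bottom at about 15 mm, already inside the foam (top 22) with no contact force. Down the rest.

```bash
python3 -m jog '[{"claw":0,"slide":[0,0.02,0.06],"roll":0},{"claw":0,"slide":[0,0,0.06],"roll":0},{"claw":0,"slide":[0,0,0.05],"roll":0},{"claw":0,"slide":[0,0,0],"roll":0},{"claw":0,"slide":[0,0,0],"roll":0}]'
python3 go.py 618.2 -114 138 92
```

```text
time_s: 34.52
eef_pos: [0.6178, -0.1144, 0.1381]
ee_rot: [-2.182, -2.259, 0.001]
force: [-1.5, -1.0, -4.6]
finger_gap: 0.0654
grasp_force: 57.2
t 34.5 tcp [ 617.8 -114.4  138.1] yaw 92.0 tilt z [-0.001  0.    -1.   ] gap 65.4 grip 57.2 F [-1.5 -1.  -4.6] q7 -0.23
-> [ 618.2 -114.   138. ] 92.0 slide [0.01 0.01 0.  ] roll 0.0
```

```bash
python3 -m jog '[{"claw":0,"slide":[0,0,0.02],"roll":0},{"claw":0,"slide":[0,0,0.02],"roll":0},{"claw":0,"slide":[0,0,0],"roll":0},{"claw":0,"slide":[0,0,0],"roll":0}]'
python3 -m jog '[{"claw":0.9,"slide":[0,0,0],"roll":0},{"claw":0.9,"slide":[0,0,0],"roll":0},{"claw":0.9,"slide":[0,0,0],"roll":0},{"claw":0.95,"slide":[0,0,0],"roll":0},{"claw":0.95,"slide":[0,0,-0.3],"roll":0},{"claw":0.95,"slide":[0,0,-0.7],"roll":0},{"claw":0.95,"slide":[0,0,-0.8],"roll":0},{"claw":0.95,"slide":[0,0,-0.8],"roll":0},{"claw":0.95,"slide":[0,0,-0.4],"roll":0},{"claw":0.95,"slide":[0,0,0],"roll":0}]'
python3 go.py 430 0 260 92
```

```text
time_s: 34.85
eef_pos: [0.618, -0.1144, 0.1379]
ee_rot: [2.182, 2.26, -0.001]
force: [-4.6, -0.5, 5.2]
finger_gap: 0.0654
grasp_force: 58.2
time_s: 35.68
eef_pos: [0.6206, -0.114, 0.2628]
ee_rot: [2.177, 2.255, 0.008]
force: [1.0, -0.3, 0.4]
finger_gap: 0.0811
grasp_force: 0.0
t 35.7 tcp [ 620.6 -114.   262.8] yaw 92.0 tilt z [ 0.009 -0.001 -1.   ] gap 81.1 grip 0.0 F [ 1.  -0.3  0.4] q7 -0.15
-> [430.   0. 260.] 92.0 slide [ 3.01 -4.66  0.07] roll 0.0
```

```bash
python3 -m jog '[{"claw":0.95,"slide":[-0.3,-0.4,0],"roll":0},{"claw":0.95,"slide":[-0.6,-0.5,0],"roll":0},{"claw":0.95,"slide":[-0.8,-0.5,0],"roll":0},{"claw":0.95,"slide":[-0.8,-0.5,0],"roll":0},{"claw":0.95,"slide":[-0.8,-0.5,0],"roll":0},{"claw":0.95,"slide":[-0.8,-0.5,0],"roll":0},{"claw":0.95,"slide":[-0.8,-0.5,0],"roll":0},{"claw":0.95,"slide":[-0.8,-0.5,0],"roll":0},{"claw":0.95,"slide":[-0.8,-0.4,0],"roll":0},{"claw":0.95,"slide":[-0.8,0,0],"roll":0},{"claw":0.95,"slide":[-0.8,0,0],"roll":0},{"claw":0.95,"slide":[0,0,0],"roll":0}]'
python3 go.py
python3 - <<'E'
from h import *
t,s=snap("top",11),snap("side",11)
f=lambda c,r:cv2.resize(c["image"][r[1]:r[3],r[0]:r[2],::-1],(800,300),interpolation=cv2.INTER_CUBIC)
cv2.imwrite("pics/c12.png",np.vstack([f(t,(220,190,410,260)),f(s,(215,212,431,293))]))
E
```

```text
time_s: 36.68
eef_pos: [0.4548, -0.4517, 0.2564]
ee_rot: [2.191, 2.249, -0.005]
force: [-0.0, -0.8, -0.9]
finger_gap: 0.0813
grasp_force: 0.0
t 36.7 tcp [ 454.8 -451.7  256.4] yaw 91.5 tilt z [-0.001 -0.003 -1.   ] gap 81.3 grip 0.0 F [-0.  -0.8 -0.9] q7 0.47
```

View pics/c12.png

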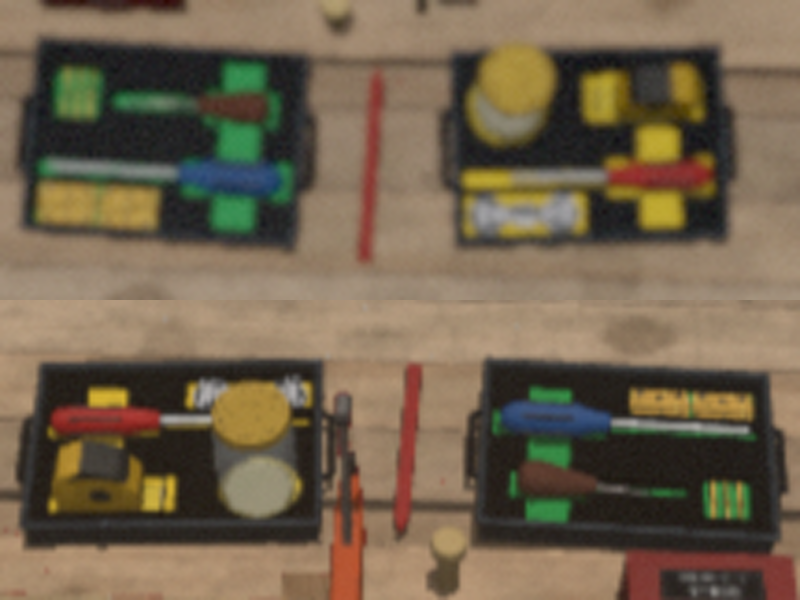

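Run:
```python
import re
src=open("m.py").read().split("# handles")[1].split("for nm")[0]
from h import *
exec(src)
t,s=load("top",11),load("side",11)
for nm,rt,rs,z in(("red",(360,224,394,240),(225,237,262,252),.020),("blue",(255,222,292,240),(346,236,386,254),.021),("awl",(262,208,290,224),(350,252,382,270),.020)):
    ce=[]
    for n,c,r in(("top",t,rt),("side",s,rs)):
        x0,y0,x1,y1=r;m=mask(c,nm)[y0:y1,x0:x1]
        if nm=="awl":
            I=c["image"][y0:y1,x0:x1].astype(int);m=(I[...,0]-I[...,1]>18)&(I[...,0]<140)
        p=np.argwhere(m)[:,::-1]+[x0,y0]
        W=onz(c,p,z)[:,:2]*1000;q,v=cv2.PCACompute(W.astype(np.float32),None);d=(W-q)@v[0]
        ce.append(p.mean(0));print(nm,n,len(p),np.round(q[0],1),"dir",round(np.degrees(np.arctan2(v[0,1],v[0,0]))%180,1),"len",round(np.ptp(d)),"y",np.round([W[:,1].min(),W[:,1].max()]))
    print(nm,"tri",np.round(tri(t,ce[0],s,ce[1])*1000,1))
for n,c,r in(("top",t,(326,196,358,228)),("side",s,(268,228,300,256))):
    b=max(blobs(c,(18,90,60),(34,255,255),r,40),key=lambda b:b[0]);print("lid",n,b[0],b[2],np.round(onz(c,[(b[2][0]+b[2][2]/2-.5,b[2][1]+b[2][3]/2-.5)],.115)*1000,1))
```

```text
red top 87 [ 556.6 -253.8] dir 93.5 len 83 y [-291. -208.]
red side 189 [ 555.7 -252.8] dir 91.9 len 92 y [-299. -207.]
red tri [ 556.4 -253.2   20.9]
blue top 129 [544.7 131. ] dir 86.6 len 86 y [ 93. 179.]
blue side 164 [543.1 132.6] dir 88.6 len 88 y [ 90. 178.]
blue tri [544.5 131.7  22.7]
awl top 59 [607.4 131.2] dir 86.1 len 54 y [106. 160.]
awl side 125 [606.  130.6] dir 81.6 len 63 y [102. 163.]
awl tri [607.1 130.8  21.5]
lid top 374 [330, 199, 23, 26] [[ 604.7 -110.4  115. ]]
lid side 359 [268, 233, 31, 20] [[ 618.7 -113.9  115. ]]
```

```bash
python3 -c "
from station import sign_off
print(sign_off())"
```

```text
the job is handed in; nothing more can be done
None
```

I packed both kits and handed the job in at about 37 s: in the last pictures all five pieces look seated in their cut-outs with the jar upright, the pencil and bench dog were not disturbed, and I made no separate check on the mug. The judge's result was not shown.

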